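# Make up a labelling kit and a stocktaking kit

## Task

Make up two kits from the stock on the table: the tray with two compartments gets the roll of labels and the vial; the tray with three compartments gets the tape measure, the finger scanner and the battery. Put one thing in the middle of each compartment (whichever compartment of the right tray you like), resting on the tray floor the same way up as you found it, and never let the vial tip over. Leave the roll of blue tape and the fold-back clip lying where they are.

Things in the scene. Friction and masses are not known exactly. Their poses are not given: they have to be found in the camera images.
- tray_two: shallow open tray of light plywood with two equal compartments side by side, 84 x 153 x 10 mm (x, y, z). Each compartment is 72 mm wide (along the tray's y) and 78 mm deep (along its x). Floor 3 mm thick, rims and partitions 3 mm thick, their tops 10 mm above the table. It does not move. Origin: underside of its centre, on the table; z up. Centres of the compartments: x = 0, y = -37.5 and +37.5 mm.
- tray_three: shallow open tray of light plywood with three equal compartments in a row, 84 x 228 x 10 mm (x, y, z). Each compartment is 72 mm wide (along the tray's y) and 78 mm deep (along its x). Floor 3 mm thick, rims and partitions 3 mm thick, their tops 10 mm above the table. It does not move. Origin: underside of its centre, on the table; z up. Centres of the compartments: x = 0, y = -75, 0 and +75 mm.
- label_roll: white roll of labels with a small cardboard core, standing on end, 63 mm across, 50 mm high, solid; grasp it across its 63 mm. Origin: centre of its underside, z up. Not listed but in the way of low moves: a fixed open carton between robot and stock, walls 126 mm high, flaps to about 200 mm, its far wall running from (0.49, -0.05) to (0.44, 0.20) m; carry everything high over it.
- vial: small upright glass vial, brown, with a blue cap, 20 mm across, 46 mm high. Origin: centre of its underside, z up.
- tape_measure: yellow pocket tape measure standing on its narrow edge, 40 (x) x 67 (y) x 61 (z) mm; grasp it across its x, 38 mm between the flat faces. Origin: middle of its underside, z up.
- scanner: small black finger scanner with an orange button, a rounded block 49 (x) x 33 (y) x 21 (z) mm; grasp it across its y; along y its body reaches from -13 to +16 mm of the origin. Origin: middle of its underside, z up.
- cell: AA battery, green and white, lying down, 14 (x) x 50 (y) x 14 (z) mm, it does not roll; grasp it across its x. Origin: middle of its underside, z up, its length along y.
- blue_tape: bystander: roll of blue adhesive tape lying flat, 74 mm across, 24 mm high. Origin: middle of its underside. To be left where it is. Other fixed furniture round the stock: a 310 mm high tote on the left (y over 0.42 m), a tape dispenser at (0.61, -0.28) m, an open drawer ahead (x over 0.75 m).
- fold_clip: bystander: black fold-back clip with a wire arm standing up, 41 x 33 x 42 mm. Origin: middle of its underside. To be left where it is.

How it is judged:
By the outcome, as a careful person would: the job done as asked, in the order asked, and still so for the second after the job is handed in, with the robot touching nothing.
It also fails if it takes over 136 s, if anything falls off the work surface, if the arm or the gripper's body presses on something with over 40 N, if the wrist force passes 120 N, or if a joint passes its speed limit or range.

## Robot

A 7-joint arm with a two-finger parallel gripper is mounted at the origin on a cart in front of the work surface, level with it; the furniture and walls round the work are solid. World frame = base frame: x ahead of the robot, y to its left, z up, the work surface at z = 0. Lengths are in m, angles in rad, forces in N, time in s.
With the tool pointing down it reaches from about 0.425 to 0.875 m from the base axis. Payload 4.7 kg.
Tool frame: the origin (TCP) lies on the centre line of the jaws, within the pads' length; the fingertips stand ctrl.tcp_to_tips ahead of it and the grasp point (between the pads) lies 2 mm behind it (ctrl.tcp_to_tips is the distance from the TCP to the fingertips, in m); z points along the fingers, y is the line along which they close (so a half turn about z gives the same grasp; the last joint's range is limited). The gripper opens to 87 mm and grips with 3 to 60 N. Pads are 19 mm wide; open, the fingers measure 117 mm over their backs; the gripper's body (75 mm by 190 mm) begins 51 mm behind the grasp point.
Start: joints at [1.299, 0.321, -0.07, 1.45, 0.023, 1.371, -0.057], TCP at [0.183, -0.624, 0.24] pointing down, gripper open.
Joint ranges: [-2.86, 2.86], [-0.3, 2.09], [-1.38, 1.24], [0.06, 2.45], [-1.56, 4.7], [0.09, 2.05], [-2.69, 2.69]. Speed limits (rad/s): [2.57, 2.57, 3.14, 3.14, 3.14, 3.14, 3.14].

## Interface

Orientations are given as a rotation vector (axis times angle).
In Python, from bench import ctrl, optics, close_job gives the robot as it stands.
- The arm moves only by the shell command python3 -m inch 'ROWS' [OPENING] [FORCE]. ROWS is JSON, a list of rows, each a list of 2 entries, a list of its own where there are three numbers: the shift along the tool's x, y, z in mm, then the turn, a rotation vector about the tool's x, y, z in degrees. In form: [[[x, y, z], [ax, ay, az]], ...]. A call has exactly 10 rows; each row shifts and turns the commanded pose from where the row before left it, along the tool's axes as they then stand; what a row does not reach is not made up. A row lasts 1/10 s, in which the tool goes at most 50 mm and 8.59 degrees, less where a joint would pass 70% of its speed; a pose out of reach is approached as far as the arm can. A call is refused whole if a number of a shift passes 50 or a number of a turn 8.59, either way. A call with a gripper value outside its range is refused whole. OPENING is the closure, from 0 (fully open) to 1 (shut), set as the call begins (- or left out, the last holds). The fingers move at their own pace and stop on an object; FORCE is the grip in N (left out, the last holds). Time passes only in rows, so rows that do not move let the fingers close, or fill a call up. It gives the time, the measured TCP pose, the force and the opening at its end, in the units of the state.
- ctrl.get_state(): the state, without advancing time (a new reading comes with each control period).
- optics.get_image(name): name is "scene" or "top" or "wrist"; returns a dict with "image" (384x512x3 uint8, red, green, blue), "fx", "fy", "cx", "cy" (pixels), "R" (3x3) and "t" (3): a world point X has camera coordinates R X + t; the wrist camera has in their place "hand_eye" (4x4, takes a point from camera to tool coordinates, whose origin is the TCP and whose axes are the flange's). Camera axes: x right, y down, z forward; pixel columns grow to the right and rows downward; lengths in m; the calibration is good to about 2 mm. A picture is of the moment at which its call begins: read the wrist's pose just before it. There is no depth.
- close_job(): hands the job in, once; it reports no verdict.
The state is a dict: "time": time; "joint_positions": joint angles; "qd": joint speeds; "joint_torque": joint torques, N m; "position": TCP position; "tool_rot": TCP orientation; "ft_force": force on the tool from outside, world axes, zero at the start; "torque": the same for the moment, N m; "grip_width": opening from 0.0 (shut) to 1.0 (fully open).
Only numpy, scipy, OpenCV 4.12 (cv2) and the standard library are available. Lean on these libraries where they do the work, as an engineer would, in place of code of your own. Each camera call takes 0.05 s, during which the arm holds its last target. There are 200 camera calls.

## Working session

There is one attempt and no reset: what is moved stays moved. The work goes in short steps, Python scripts to look and compute and a shell command to move; the robot and the scene stay as the last step left them, time stands still between calls to the robot, and variables do not carry over. Pictures are saved under pics/ and viewed, on a budget of 14 in all, crops included, one or two more only if the job needs it, and the job is handed in when it is done.

```bash
ls; mkdir -p pics
python3 - <<'E'
from bench import ctrl, optics
import cv2
print(ctrl.get_state(), ctrl.tcp_to_tips)
for n in ("scene","top"):
    d=optics.get_image(n); cv2.imwrite(f"pics/{n}0.png",cv2.resize(d["image"][:,:,::-1],(800,600),interpolation=cv2.INTER_CUBIC))
    print(n,{k:v for k,v in d.items() if k!="image"})
    import numpy as np; np.save(f"pics/{n}0.npy",d["image"])
E
```

```text
pics
{'time': 0.0, 'joint_positions': array([ 1.29912004,  0.32178865, -0.0700597 ,  1.45169352,  0.02264893,
        1.37080036, -0.05690189]), 'qd': array([-6.13676634e-04, -3.67006834e-05, -6.94799060e-04,  7.79835875e-04,
       -3.36655751e-04,  2.85748290e-04,  7.94370176e-05]), 'joint_torque': array([ 3.11517142e-04, -4.91301048e+01, -4.04193308e-01, -3.12530279e+01,
       -6.42041839e-02,  4.36402566e-02,  1.88971903e-04]), 'position': array([ 0.1830092 , -0.62315217,  0.23847432]), 'tool_rot': array([-3.10773553e+00, -4.47129513e-01,  6.66550827e-04]), 'ft_force': array([ 0.45054044, -0.09980014, -0.31112801]), 'torque': array([ 0.01308165,  0.01263395, -0.03635446]), 'grip_width': 1.0028290857203057} 0.017
scene {'fx': 464.2481868178077, 'fy': 464.2481868178077, 'cx': 256.6919478066229, 'cy': 182.63782723246942, 'R': array([[-0.96456779, -0.26350368, -0.01322088],
       [-0.21356308,  0.80921862, -0.54731713],
       [ 0.15491866, -0.52510098, -0.83682087]]), 't': array([0.57905547, 0.12931071, 1.12764753])}
top {'fx': 424.2304323760149, 'fy': 424.2304323760149, 'cx': 250.38690889200734, 'cy': 192.22071015126, 'R': array([[ 0.0193134 , -0.99981168, -0.00189677],
       [-0.99870401, -0.01920259, -0.0471334 ],
       [ 0.0470881 ,  0.00280462, -0.9988868 ]]), 't': array([0.00122263, 0.58263189, 1.07070912])}
```

View pics/top0.png

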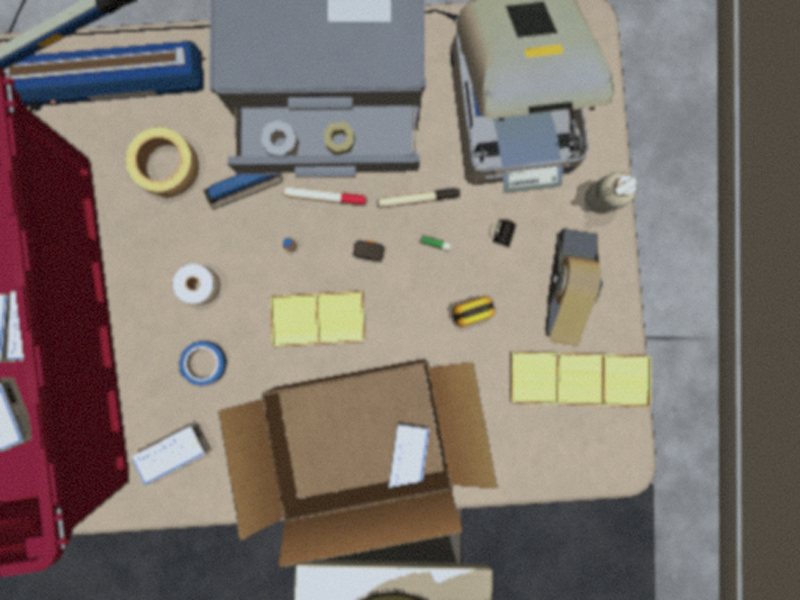

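View pics/scene0.png

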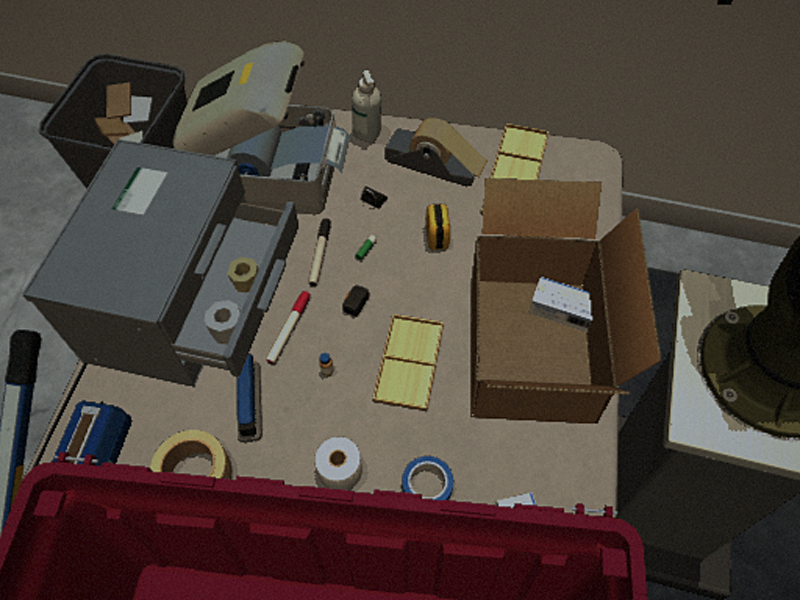

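The top view shows, in pixels: label roll (195,284), vial (289,244), scanner (369,250), battery (435,242), clip (503,232), tape measure (473,311), tray_two centre (318,319), tray_three centre (580,379), blue tape (203,363). The scene view shows the same layout. Next I take an enlarged crop and segment the trays.

```bash
cat > h.py <<'E'
import numpy as np, cv2
from scipy.spatial.transform import Rotation as Ro
from bench import ctrl, optics
CAL={"top":dict(f=424.2304323760149,c=(250.38690889200734,192.22071015126),R=np.array([[0.0193134,-0.99981168,-0.00189677],[-0.99870401,-0.01920259,-0.0471334],[0.0470881,0.00280462,-0.9988868]]),t=np.array([0.00122263,0.58263189,1.07070912])),
"scene":dict(f=464.2481868178077,c=(256.6919478066229,182.63782723246942),R=np.array([[-0.96456779,-0.26350368,-0.01322088],[-0.21356308,0.80921862,-0.54731713],[0.15491866,-0.52510098,-0.83682087]]),t=np.array([0.57905547,0.12931071,1.12764753]))}
def back(cam,uv,z):
    """pixel (native) -> world point at height z"""
    k=CAL[cam] if isinstance(cam,str) else cam
    d=k["R"].T@np.array([(uv[0]-k["c"][0])/k["f"],(uv[1]-k["c"][1])/k["f"],1]); C=-k["R"].T@k["t"]
    return (C+d*(z-C[2])/d[2])[:2]
def proj(cam,X):
    k=CAL[cam] if isinstance(cam,str) else cam
    p=k["R"]@np.asarray(X,float)+k["t"]; return p[:2]/p[2]*k["f"]+np.array(k["c"])
def wrist(name):
    s=ctrl.get_state(); d=optics.get_image("wrist"); H=np.array(d["hand_eye"]); T=np.eye(4)
    T[:3,:3]=Ro.from_rotvec(s["tool_rot"]).as_matrix(); T[:3,3]=s["position"]
    W=np.linalg.inv(T@H); k=dict(f=d["fx"],c=(d["cx"],d["cy"]),R=W[:3,:3],t=W[:3,3])
    np.savez(f"pics/{name}.npz",img=d["image"],f=d["fx"],c=k["c"],R=k["R"],t=k["t"],pos=s["position"],rot=s["tool_rot"])
    cv2.imwrite(f"pics/{name}.png",d["image"][:,:,::-1]); return k,s,d["image"]
def load(name):
    z=np.load(f"pics/{name}.npz"); return dict(f=float(z["f"]),c=z["c"],R=z["R"],t=z["t"]),z
E
python3 - <<'E'
from h import *
im=np.load("pics/top0.npy"); hsv=cv2.cvtColor(im,cv2.COLOR_RGB2HSV)
def rect(mask,z,nm,amin=30):
    n,l,st,c=cv2.connectedComponentsWithStats(mask.astype(np.uint8))
    for i in range(1,n):
        if st[i,4]<amin: continue
        pts=np.argwhere(l==i)[:,::-1]
        w=np.array([back("top",p,z) for p in pts],np.float32)
        r=cv2.minAreaRect(w*1000); print(nm,c[i].round(1),st[i,4],"mm centroid",(w.mean(0)*1000).round(1),np.round(r[0],1),np.round(r[1],1),round(r[2],1))
H,S,V=hsv[...,0],hsv[...,1],hsv[...,2]
roi=np.zeros(H.shape,bool); roi[140:265,108:425]=1
print("C",[-k["R"].T@k["t"] for k in CAL.values()])
m=roi&(H>24)&(H<32)&(S>90)&(V>170); m=cv2.morphologyEx(m.astype(np.uint8),cv2.MORPH_CLOSE,np.ones((5,5)))
rect(m>0,.01,"yellow")
rect(roi&(V<85),.01,"dark")
rect(roi&(H>40)&(H<85)&(S>60),.007,"green",8)
rect(roi&(S<25)&(V>150),.05,"white")
rect(roi&(H>95)&(H<125)&(S>80),.046,"blue",8)
cv2.imwrite("pics/c1.png",cv2.resize(im[145:215,170:330,::-1],None,fx=5,fy=5,interpolation=cv2.INTER_CUBIC))
E
```

```text
C [array([0.53143553, 0.00940751, 1.09698095]), array([0.4114606 , 0.64007144, 1.02206858])]
yellow [202.1 197. ] 81 mm centroid [568.1 135.9] [562.3 147.9] [62.6 80.9] 72.9
yellow [302.8 194.4] 46 mm centroid [ 579.6 -122. ] [ 580.3 -122.6] [ 7.3 40.6] 19.5
yellow [305.7 202.7] 52 mm centroid [ 558.5 -129.6] [ 558.1 -129.1] [ 8.1 43. ] 19.5
yellow [356.9 241.9] 34 mm centroid [ 461.1 -261.4] [ 455.8 -261.8] [50.8  5.1] 0.4
dark [322.8 148.7] 144 mm centroid [ 698.6 -171.8] [ 699.8 -171.4] [26.  39.5] 72.3
dark [356.  175.7] 297 mm centroid [ 630.4 -258. ] [ 619.1 -259.7] [ 22.5 172.5] 81.5
dark [235.6 160.4] 175 mm centroid [663.9  52.1] [663.9  52.3] [45.9 26. ] 82.9
dark [300.4 199.6] 69 mm centroid [ 566.2 -116.1] [ 565.8 -120.2] [11.9 67.3] 16.7
dark [235.7 237.3] 70 mm centroid [466.9  47.8] [466.8  47. ] [  3.6 145.6] 11.7
dark [174.1 258.5] 112 mm centroid [410.  203.5] [410.6 203.6] [31.6 23.5] 7.4
green [276.2 154.4] 68 mm centroid [682.  -52.2] [682.3 -51.6] [36.1 12.7] 74.3
white [416.9 175.4] 1058 mm centroid [ 630.4 -398.7] [ 627.  -393.9] [183.8  44.6] 0.0
white [122.8 181.1] 492 mm centroid [602.2 328.6] [602.  328.7] [63.6 64.4] 46.5
white [420.  240.1] 295 mm centroid [ 471.1 -406.5] [ 467.9 -402.7] [110.2  27. ] 0.0
white [134.6 230.9] 41 mm centroid [480.1 295.5] [480.3 298. ] [47.2 23.2] 14.4
blue [183.6 154.9] 20 mm centroid [670.8 180.6] [670.6 179.5] [10.1 10. ] 1.5
blue [130.1 232. ] 233 mm centroid [477.  307.5] [476.9 310.3] [64.  69.4] 1.1
```

View pics/c1.png

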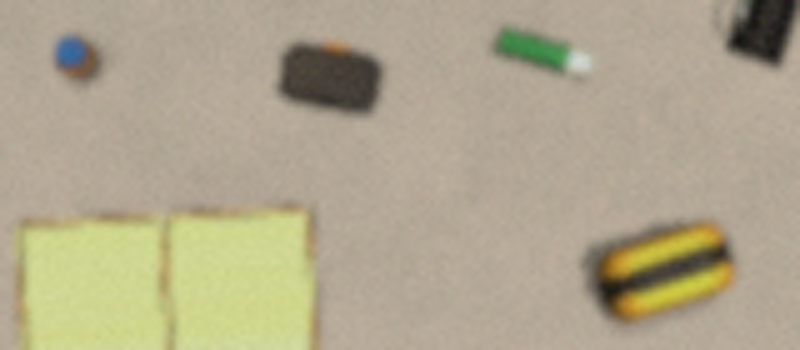

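The crop shows vial cap (71,52), scanner centred at (330,77) with its long axis tilted about 7° down to the right, battery from (497,40) to (592,65), and tape measure (667,272) tilted up to the right. Now I'll fit the trays and triangulate the carton flap beside tray_three.

Run:
```python
from h import *
def tri(a,b):
    A=[];B=[]
    for cam,uv in (("top",a),("scene",b)):
        k=CAL[cam]; uv=np.array(uv)*.64
        P=np.hstack([k["R"],k["t"][:,None]]); x=(uv-np.array(k["c"]))/k["f"]
        for i in (0,1): r=P[i]-x[i]*P[2]; A.append(r[:3]);B.append(-r[3])
    s=np.linalg.lstsq(np.array(A),np.array(B),rcond=None); return s[0].round(3)
print("flap outer far",tri((473,363),(485,180)),"outer near",tri((496,486),(601,181)),"hinge far",tri((427,362),(477,237)))
print("hinge near",tri((450,490),(600,236)), "left flap outer far",tri((220,410),(471,417)))
print("dispenser corner",back("top",np.array((548,340))*.64,.0))
im=np.load("pics/top0.npy"); hsv=cv2.cvtColor(im,cv2.COLOR_RGB2HSV).astype(int)
H,S,V=[hsv[...,i] for i in range(3)]
roi=np.zeros(H.shape,bool); roi[180:265,165:420]=1; roi[:,290:322]=0
lab=cv2.cvtColor(im,cv2.COLOR_RGB2LAB); 
m=(roi&(lab[...,2]>160)&(V>150)).astype(np.uint8); m=cv2.morphologyEx(m,cv2.MORPH_CLOSE,np.ones((3,7)))
n,l,st,c=cv2.connectedComponentsWithStats(m)
for i in range(1,n):
    if st[i,4]>200:
        w=np.array([back("top",p,.006) for p in np.argwhere(l==i)[:,::-1]],np.float32)*1000
        print(st[i],w.mean(0).round(1),cv2.minAreaRect(w))
print("tape",back("top",(170+667/5-.4,145+272/5-.4),.055),"cell ends",back("top",(170+497/5-.4,145+40/5-.4),.007),back("top",(170+592/5-.4,145+65/5-.4),.007))
```

```text
flap outer far [ 0.492 -0.101  0.187] outer near [ 0.326 -0.134  0.196] hinge far [ 0.488 -0.042  0.121]
hinge near [ 0.307 -0.077  0.139] left flap outer far [0.424 0.257 0.139]
dispenser corner [ 0.52257902 -0.24761599]
[ 175  187   57   28 1347] [557.9 134.5] ((558.8104858398438, 134.64596557617188), (63.48359680175781, 145.13986206054688), 4.47252893447876)
[ 328  228   87   30 1357] [ 456.8 -292.3] ((449.7940979003906, -295.2200622558594), (223.8376007080078, 61.83366012573242), 82.590087890625)
tape [ 0.56637111 -0.11720789] cell ends [ 0.68619101 -0.03362835] [ 0.67414709 -0.08289128]
```

```bash
cat > go.py <<'E'
# work out the move: python3 go.py x y z [yaw of closing line deg]  (m) -> total tool shift mm, turn deg
import sys
from h import *
def main(a):
    s=ctrl.get_state(); R=Ro.from_rotvec(s["tool_rot"]).as_matrix()
    y=np.degrees(np.arctan2(R[1,1],R[0,1])); print("t",round(s["time"],2),"pos",(s["position"]*1000).round(1),"closing yaw",round(y,1),"q7",s["joint_positions"][6].round(2),"grip",round(s["grip_width"]*87,1),"F",s["ft_force"].round(1),"tilt",np.degrees(R[:2,2]).round(2))
    if len(a)>=3:
        w=(np.array(a[:3])-s["position"])*1000
        print(" shift now tool",(R.T@w).round(1),"rows",round(np.linalg.norm(w)/50,1))
        if len(a)>3:
            d=(a[3]-y+90)%180-90; yw=np.radians(y+d); Rz=Ro.from_euler("z",d,degrees=True).as_matrix()@R
            print(" turn about tool z",round(-d,1),"then shift",(Rz.T@w).round(1), "or other way", round(-d+(180 if d>0 else -180),1))
main([float(v) for v in sys.argv[1:]])
E
python3 go.py .45 -.30 .35
```

```text
t 0.1 pos [ 183.1 -623.2  238.6] closing yaw -73.6 q7 -0.06 grip 87.4 F [-0.3  0.1  0. ] tilt [-0.04  0.09]
 shift now tool [ 347.2 -235.  -111.1] rows 8.7
```

```bash
python3 -m inch '[[[0,0,-40],[0,0,0]],[[0,0,-40],[0,0,0]],[[0,0,-31],[0,0,0]],[[35,-24,0],[0,0,0]],[[35,-24,0],[0,0,0]],[[35,-24,0],[0,0,0]],[[35,-24,0],[0,0,0]],[[35,-24,0],[0,0,0]],[[35,-24,0],[0,0,0]],[[35,-24,0],[0,0,0]]]' 0; python3 -m inch '[[[35,-23,0],[0,0,0]],[[35,-23,0],[0,0,0]],[[33,-22,0],[0,0,0]],[[0,0,0],[0,0,0]],[[0,0,0],[0,0,0]],[[0,0,0],[0,0,0]],[[0,0,0],[0,0,0]],[[0,0,0],[0,0,0]],[[0,0,0],[0,0,0]],[[0,0,0],[0,0,0]]]'
python3 - <<'E'
from h import *
k,s,im=wrist("w1"); print(s["position"],k["R"].round(3),(-k["R"].T@k["t"]).round(3),k["f"])
E
python3 go.py .54 .02 .35
```

```text
time: 1.1
position: [0.3716, -0.3918, 0.3502]
tool_rot: [-3.109, -0.447, 0.001]
ft_force: [-0.1, 0.1, -0.2]
grip_width: 0.997
time: 2.1
position: [0.4503, -0.2995, 0.3506]
tool_rot: [3.11, 0.446, -0.0]
ft_force: [-0.6, -0.4, 0.0]
grip_width: 0.999
[ 0.45033191 -0.29947248  0.35055052] [[ 0.282 -0.959 -0.   ]
 [-0.924 -0.271  0.269]
 [-0.259 -0.076 -0.963]] [ 0.521 -0.279  0.496] 293.6501873766796
t 2.15 pos [ 450.4 -299.3  350.6] closing yaw -73.7 q7 -0.77 grip 87.0 F [-0.1  0.4  0.1] tilt [ 0.   -0.01]
 shift now tool [ 175.8 -281.2    0.5] rows 6.6
```

View pics/w1.png

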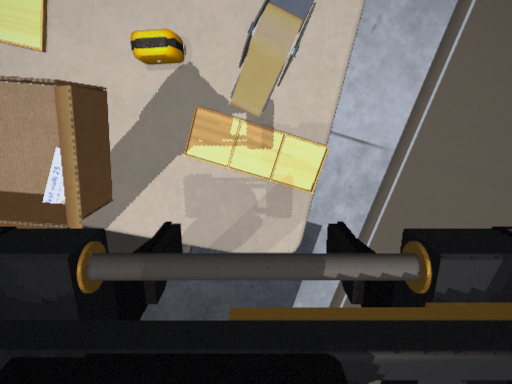

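The wrist view shows tray_three with corners (196,106), (328,147), (313,191), (185,154), the tape measure at (157,46), and the dispenser clear above the tray.

Run:
```python
from h import *
k,_=load("w1")
P=np.array([back(k,p,.01) for p in [(196,106),(328,147),(313,191),(185,154)]])*1000
print(P.round(0),P.mean(0).round(1),[np.linalg.norm(P[i]-P[i-1]).round(1) for i in range(4)])
d=P[0]-P[1]+P[3]-P[2];print("yaw of tray y axis",np.degrees(np.arctan2(d[1],d[0])))
print("top cam est", back("top",np.array((580.5,379))*.64,.008)*1000)
print("disp", [(back(k,p,.0)*1000).round() for p in [(231,101),(266,114)]])
print("tape", back(k,(157,42),.061)*1000)
```

```text
[[ 502. -189.]
 [ 500. -412.]
 [ 422. -414.]
 [ 423. -189.]] [ 461.9 -301. ] [np.float64(79.4), np.float64(223.3), np.float64(77.8), np.float64(224.6)]
yaw of tray y axis 89.73357619566247
top cam est [ 460.02622801 -299.35406179]
disp [array([ 525., -239.]), array([ 522., -299.])]
tape [ 569.70547807 -129.06207826]
```

```bash
python3 -m inch '[[[25,-40,0],[0,0,0]],[[25,-40,0],[0,0,0]],[[25,-40,0],[0,0,0]],[[25,-40,0],[0,0,0]],[[25,-40,0],[0,0,0]],[[25,-40,0],[0,0,0]],[[25,-40,0],[0,0,0]],[[14,-35,0],[0,0,0]],[[0,0,0],[0,0,0]],[[0,0,0],[0,0,0]]]'
python3 - <<'E'
from h import *
k,s,im=wrist("w2"); cv2.imwrite("pics/w2b.png",cv2.resize(im[0:230,:,::-1],(800,359),interpolation=cv2.INTER_CUBIC))
E
python3 go.py .6 .3285 .3 0
```

```text
time: 3.15
position: [0.543, 0.0572, 0.3505]
tool_rot: [3.109, 0.451, -0.0]
ft_force: [1.0, -1.1, -0.4]
grip_width: 1.004
t 3.2 pos [543.2  55.5 350.4] closing yaw -73.7 q7 -1.49 grip 87.1 F [0.5 0.2 0.6] tilt [-0.01 -0.06]
 shift now tool [ 131.4 -246.    50.1] rows 5.7
 turn about tool z -73.7 then shift [273.   56.8  50.3] or other way 106.3
```

View pics/w2b.png

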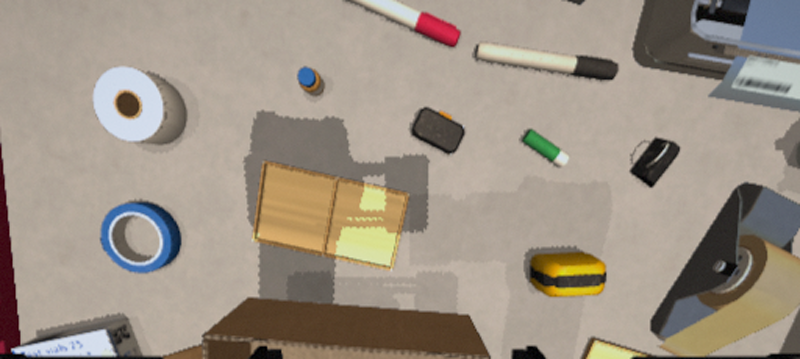

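This view shows, at 800 px scale: roll top (128,104), vial cap (307,76), scanner (437,129), battery (524,132)–(567,160), tape measure about (568,265), and tray_two corners (264,161), (409,192), (391,269), (253,240).

Run:
```python
from h import *
k,_=load("w2"); b=lambda p,z:(back(k,np.array(p)/1.5625,z)*1000).round(1)
P=np.array([b(p,.01) for p in [(264,161),(409,192),(391,269),(253,240)]])
print(P,P.mean(0).round(1),[np.linalg.norm(P[i]-P[i-1]).round(1) for i in range(4)])
d=P[0]-P[1]+P[3]-P[2];print("tray2 yaw of y axis",np.degrees(np.arctan2(d[1],d[0])))
print("roll",b((128,104),.05),"vial",b((307,76),.046),"scanner",b((437,129),.02),"cell",b((525,132),.007),b((566,160),.007))
for p in [(415,125),(422,107),(464,124),(455,152),(416,138)]: print(b(p,.015))
```

```text
[[586.6 209.9]
 [599.2  60.2]
 [516.4  55.3]
 [504.8 204.2]] [551.8 132.4] [np.float64(82.0), np.float64(150.2), np.float64(82.9), np.float64(149.4)]
tray2 yaw of y axis 94.63340257590313
roll [602.1 326.6] vial [670.9 178.5] scanner [664.4  51.9] cell [688.2 -34.2] [675.  -83.8]
[662.3  73.5]
[679.9  71.8]
[676.9  27.6]
[649.6  27.8]
[651.1  69. ]
```

```bash
python3 -m inch '[[[0,0,0],[0,0,-8.2]],[[0,0,0],[0,0,-8.2]],[[0,0,0],[0,0,-8.2]],[[0,0,0],[0,0,-8.2]],[[0,0,0],[0,0,-8.2]],[[0,0,0],[0,0,-8.2]],[[0,0,0],[0,0,-8.2]],[[0,0,0],[0,0,-8.2]],[[0,0,0],[0,0,-8.1]],[[30,0,0],[0,0,0]]]' >/dev/null; python3 -m inch '[[[40,10,0],[0,0,0]],[[40,10,0],[0,0,0]],[[40,10,0],[0,0,0]],[[40,10,0],[0,0,0]],[[40,10,0],[0,0,0]],[[40,8,0],[0,0,0]],[[0,0,40],[0,0,0]],[[0,0,40],[0,0,0]],[[0,0,40],[0,0,0]],[[0,0,40],[0,0,0]]]'; python3 go.py .602 .3275 .035 0
```

```text
time: 5.2
position: [0.6021, 0.3236, 0.1884]
tool_rot: [2.223, 2.218, -0.002]
ft_force: [0.5, -0.2, -0.3]
grip_width: 1.0
t 5.2 pos [602.1 323.6 188.4] closing yaw -0.1 q7 -0.8 grip 87.0 F [ 0.5 -0.2 -0.3] tilt [ 0.02 -0.11]
 shift now tool [  4.2  -0.2 153.4] rows 3.1
 turn about tool z -0.1 then shift [  4.2  -0.2 153.4] or other way 179.9
```

```bash
python3 -m inch '[[[4,0,35],[0,0,0]],[[0,0,35],[0,0,0]],[[0,0,30],[0,0,0]],[[0,0,25],[0,0,0]],[[0,0,20],[0,0,0]],[[0,0,10],[0,0,0]],[[0,0,0],[0,0,0]],[[0,0,0],[0,0,0]],[[0,0,0],[0,0,0]],[[0,0,0],[0,0,0]]]'; python3 -m inch '[[[0,0,0],[0,0,0]],[[0,0,0],[0,0,0]],[[0,0,0],[0,0,0]],[[0,0,0],[0,0,0]],[[0,0,0],[0,0,0]],[[0,0,0],[0,0,0]],[[0,0,0],[0,0,0]],[[0,0,0],[0,0,0]],[[0,0,0],[0,0,0]],[[0,0,0],[0,0,0]]]' 1 25; python3 go.py
```

```text
time: 6.2
position: [0.6015, 0.3308, 0.0369]
tool_rot: [2.22, 2.222, 0.003]
ft_force: [0.0, -0.3, 0.3]
grip_width: 0.999
time: 7.2
position: [0.6009, 0.3305, 0.0356]
tool_rot: [2.22, 2.223, 0.0]
ft_force: [0.3, 0.6, 0.6]
grip_width: 0.717
t 7.2 pos [600.9 330.5  35.6] closing yaw 0.1 q7 -0.87 grip 62.4 F [0.3 0.6 0.6] tilt [0.02 0.  ]
```

```bash
python3 -m inch '[[[0,0,-15],[0,0,0]],[[0,0,-30],[0,0,8.5]],[[0,0,-30],[0,0,8.5]],[[0,0,-30],[0,0,8.5]],[[0,0,-30],[0,0,8.5]],[[0,0,-30],[0,0,8.5]],[[0,0,-30],[0,0,8.5]],[[0,0,-10],[0,0,8.5]],[[0,0,0],[0,0,8.5]],[[0,0,0],[0,0,8.5]]]'; python3 go.py .5488 .1698 .24 94.6
```

```text
time: 8.2
position: [0.6003, 0.331, 0.2422]
tool_rot: [-3.12, -0.363, -0.002]
ft_force: [-0.4, 0.2, -1.5]
grip_width: 0.716
t 8.2 pos [600.3 331.  242.2] closing yaw -76.7 q7 -2.04 grip 62.3 F [-0.4  0.2 -1.5] tilt [0.05 0.05]
 shift now tool [-87.2 145.1   2. ] rows 3.4
 turn about tool z 8.7 then shift [-64.3 156.6   2. ] or other way -171.3
```

```bash
python3 -m inch '[[[0,0,0],[0,0,8.5]],[[-16,39,0],[0,0,0]],[[-16,39,0],[0,0,0]],[[-16,39,0],[0,0,0]],[[-16,39,0],[0,0,0]],[[0,0,35],[0,0,0]],[[0,0,35],[0,0,0]],[[0,0,35],[0,0,0]],[[0,0,0],[0,0,0]],[[0,0,0],[0,0,0]]]'; python3 go.py .5488 .1698 .12 94.6
python3 - <<'E'
from h import *
k,s,im=wrist("w3"); cv2.imwrite("pics/w3b.png",cv2.resize(im[:,:,::-1],(800,600),interpolation=cv2.INTER_CUBIC))
E
```

```text
time: 9.2
position: [0.5506, 0.1698, 0.1364]
tool_rot: [-3.138, -0.14, 0.001]
ft_force: [0.9, 0.9, -0.4]
grip_width: 0.717
t 9.2 pos [550.6 169.8 136.4] closing yaw -84.9 q7 -1.95 grip 62.4 F [ 0.9  0.9 -0.4] tilt [-0.03  0.01]
 shift now tool [-1.8 -0.1 16.4] rows 0.3
 turn about tool z 0.5 then shift [-1.8 -0.1 16.4] or other way -179.5
```

View pics/w3b.png

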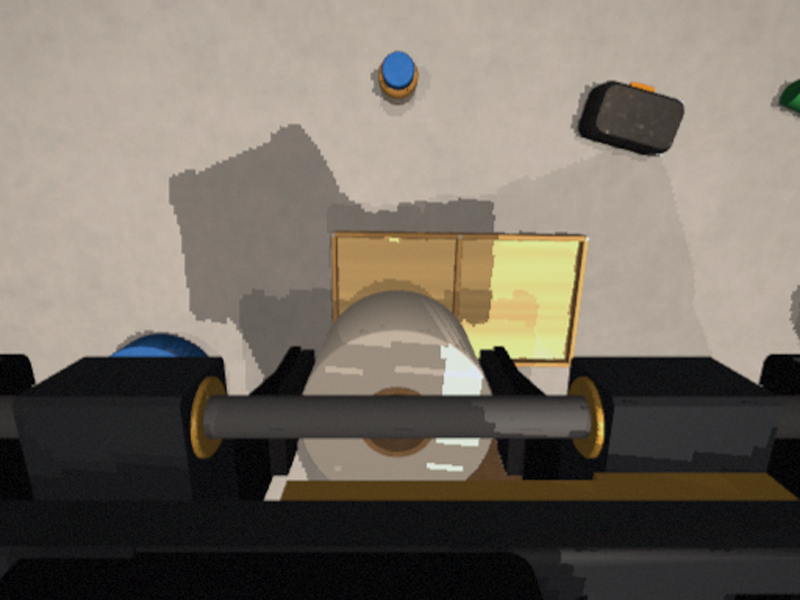

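The roll is held with its core centred near (398,421). Tray_two corners: (332,233), (588,236), (572,366). Vial cap at (397,70). Scanner at (634,117).

Run:
```python
from h import *
k,_=load("w3"); b=lambda p,z:(back(k,np.array(p)/1.5625,z)*1000).round(1)
A,B,C=[b(p,.01) for p in [(332,233),(588,236),(572,366)]]
print(A,B,C,np.linalg.norm(A-B),np.linalg.norm(B-C),"centre",(A+C)/2)
d=A-B;print("yaw",np.degrees(np.arctan2(d[1],d[0])), "partition far",b((459,235),.01))
print("roll",b((398,421),.151), "rim pts", b((300,400),.151),b((494,400),.151))
print("vial",b((397,68),.046),"scanner",[b(p,.02) for p in [(607,86),(683,98),(669,151),(595,135)]])
```

```text
[586.6 211.1] [598.4  60.4] [515.6  53.8] 151.16127149504928 83.0626269750722 centre [551.1  132.45]
yaw 94.4771966574007 partition far [592.1 136.4]
roll [548.2 168.9] rim pts [552.8 200.3] [558.3 139.6]
vial [670.9 180.3] scanner [array([677.4,  70.6]), array([675.3,  29.5]), array([648.6,  30.2]), array([653.1,  71.9])]
```

```bash
python3 -m inch '[[[0,0,25],[0,0,0]],[[0,0,25],[0,0,0]],[[0,0,20],[0,0,0]],[[0,0,12],[0,0,0]],[[0,0,8],[0,0,0]],[[0,0,5],[0,0,0]],[[0,0,0],[0,0,0]],[[0,0,0],[0,0,0]],[[0,0,0],[0,0,0]],[[0,0,0],[0,0,0]]]'; python3 go.py
```

```text
time: 10.25
position: [0.5512, 0.1695, 0.0411]
tool_rot: [-3.138, -0.139, -0.001]
ft_force: [-0.1, 0.3, -1.9]
grip_width: 0.717
t 10.25 pos [551.2 169.5  41.1] closing yaw -84.9 q7 -2.0 grip 62.4 F [-0.1  0.3 -1.9] tilt [0.05 0.  ]
```

```bash
python3 -m inch '[[[0,0,1],[0,0,0]],[[0,0,1],[0,0,0]],[[0,0,0.5],[0,0,0]],[[0,0,0],[0,0,0]],[[0,0,0],[0,0,0]],[[0,0,0],[0,0,0]],[[0,0,0],[0,0,0]],[[0,0,0],[0,0,0]],[[0,0,0],[0,0,0]],[[0,0,0],[0,0,0]]]';python3 -m inch '[[[0,0,0],[0,0,0]],[[0,0,0],[0,0,0]],[[0,0,0],[0,0,0]],[[0,0,0],[0,0,0]],[[0,0,0],[0,0,0]],[[0,0,0],[0,0,0]],[[0,0,-10],[0,0,0]],[[0,0,-30],[0,0,0]],[[0,0,-40],[0,0,0]],[[0,0,-40],[0,0,0]]]' 0; python3 go.py .6709 .1795 .16 94.5
```

```text
time: 11.25
position: [0.5509, 0.1694, 0.0385]
tool_rot: [3.138, 0.139, 0.0]
ft_force: [-1.7, -1.0, 4.8]
grip_width: 0.718
time: 12.25
position: [0.5504, 0.1695, 0.1597]
tool_rot: [-3.138, -0.14, 0.001]
ft_force: [1.1, 1.0, 0.9]
grip_width: 0.997
t 12.25 pos [550.4 169.5 159.7] closing yaw -84.9 q7 -1.94 grip 86.7 F [1.1 1.  0.9] tilt [-0.03 -0.  ]
 shift now tool [120.9   0.7  -0.3] rows 2.4
 turn about tool z 0.6 then shift [120.9  -0.6  -0.3] or other way -179.4
```

```bash
python3 -m inch '[[[30,0,0],[0,0,0]],[[40,0,0],[0,0,0]],[[35,0,0],[0,0,0]],[[15,0,0],[0,0,0]],[[0,0,30],[0,0,0]],[[0,0,30],[0,0,0]],[[0,0,10],[0,0,0]],[[0,0,0],[0,0,0]],[[0,0,0],[0,0,0]],[[0,0,0],[0,0,0]]]' 0.45; python3 go.py .6709 .1802 .022
python3 - <<'E'
from h import *
k,s,im=wrist("w4"); cv2.imwrite("pics/w4b.png",cv2.resize(im[:,:,::-1],(800,600),interpolation=cv2.INTER_CUBIC))
E
```

```text
time: 13.25
position: [0.6715, 0.1805, 0.0903]
tool_rot: [-3.138, -0.139, -0.005]
ft_force: [-0.4, -0.1, 0.4]
grip_width: 0.55
t 13.25 pos [671.5 180.5  90.3] closing yaw -84.9 q7 -1.96 grip 47.9 F [-0.4 -0.1  0.4] tilt [0.19 0.05]
 shift now tool [-0.8  0.3 68.3] rows 1.4
```

View pics/w4b.png

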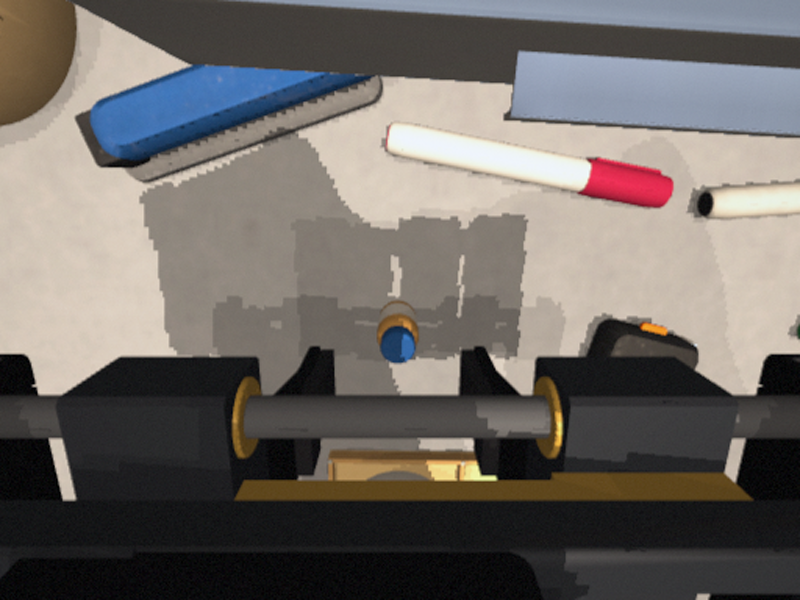

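The vial cap sits at (397,343), centred between the fingers at about x = 397.

```bash
python3 - <<'E'
from h import *
k,_=load("w4"); print(back(k,np.array((397,345))/1.5625,.046),back(k,np.array((397,350))/1.5625,.046))
E
python3 -m inch '[[[0,0,20],[0,0,0]],[[0,0,20],[0,0,0]],[[0,0,15],[0,0,0]],[[0,0,10],[0,0,0]],[[0,0,3],[0,0,0]],[[0,0,0],[0,0,0]],[[0,0,0],[0,0,0]],[[0,0,0],[0,0,0]],[[0,0,0],[0,0,0]],[[0,0,0],[0,0,0]]]'; python3 -m inch '[[[0,0,0],[0,0,0]],[[0,0,0],[0,0,0]],[[0,0,0],[0,0,0]],[[0,0,0],[0,0,0]],[[0,0,0],[0,0,0]],[[0,0,0],[0,0,0]],[[0,0,0],[0,0,0]],[[0,0,0],[0,0,0]],[[0,0,0],[0,0,0]],[[0,0,0],[0,0,0]]]' 1 12; python3 go.py
```

```text
[0.67235432 0.18019058] [0.67001016 0.17998026]
time: 14.3
position: [0.6706, 0.1801, 0.0205]
tool_rot: [-3.138, -0.139, -0.001]
ft_force: [-0.4, 0.9, -0.6]
grip_width: 0.555
time: 15.3
position: [0.6703, 0.1801, 0.02]
tool_rot: [3.138, 0.139, -0.0]
ft_force: [-0.1, -0.2, 0.1]
grip_width: 0.23
t 15.3 pos [670.3 180.1  20. ] closing yaw -84.9 q7 -1.99 grip 20.0 F [-0.1 -0.2  0.1] tilt [-0. -0.]
```

```bash
python3 -m inch '[[[0,0,-10],[0,0,0]],[[0,0,-20],[0,0,0]],[[0,0,-30],[0,0,0]],[[0,0,-30],[0,0,0]],[[0,0,-20],[0,0,0]],[[0,0,-10],[0,0,0]],[[0,0,0],[0,0,0]],[[0,0,0],[0,0,0]],[[0,0,0],[0,0,0]],[[0,0,0],[0,0,0]]]' ; python3 go.py .5542 .095 .14 94.5
```

```text
time: 16.3
position: [0.6696, 0.1797, 0.1384]
tool_rot: [3.138, 0.139, -0.004]
ft_force: [-0.0, 0.6, -0.9]
grip_width: 0.229
t 16.3 pos [669.6 179.7 138.4] closing yaw -84.9 q7 -1.95 grip 19.9 F [-0.   0.6 -0.9] tilt [-0.14 -0.04]
 shift now tool [-122.4   74.2   -1.3] rows 2.9
 turn about tool z 0.6 then shift [-121.6   75.4   -1.3] or other way -179.4
```

```bash
python3 -m inch '[[[-10,6,0],[0,0,0]],[[-20,12,0],[0,0,0]],[[-31,19,0],[0,0,0]],[[-31,19,0],[0,0,0]],[[-20,12,0],[0,0,0]],[[-10,6,0],[0,0,0]],[[0,0,0],[0,0,0]],[[0,0,0],[0,0,0]],[[0,0,0],[0,0,0]],[[0,0,0],[0,0,0]]]' ; python3 go.py .5542 .095 .023 94.5;  python3 - <<'E'
from h import *
k,s,im=wrist("w5"); cv2.imwrite("pics/w5b.png",cv2.resize(im[:,:,::-1],(800,600),interpolation=cv2.INTER_CUBIC))
E
```

```text
time: 17.3
position: [0.5559, 0.0966, 0.1399]
tool_rot: [-3.138, -0.141, -0.0]
ft_force: [0.6, -0.1, 0.1]
grip_width: 0.23
t 17.3 pos [555.9  96.6 139.9] closing yaw -84.9 q7 -1.81 grip 20.0 F [ 0.6 -0.1  0.1] tilt [0.   0.05]
 shift now tool [ -1.9   1.5 116.9] rows 2.3
 turn about tool z 0.6 then shift [ -1.9   1.5 116.9] or other way -179.4
```

View pics/w5b.png

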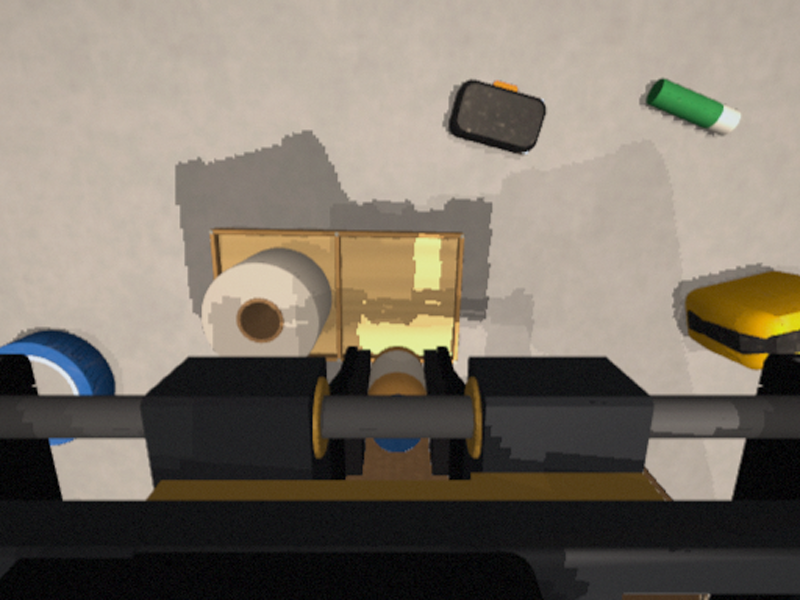

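The roll sits in its compartment (core at (260,320)). The vial is held upright between the fingers at x = 397. Compute and descend.

```bash
python3 -m inch '[[[-2,1.5,20],[0,0,0.5]],[[0,0,30],[0,0,0]],[[0,0,30],[0,0,0]],[[0,0,18],[0,0,0]],[[0,0,10],[0,0,0]],[[0,0,5],[0,0,0]],[[0,0,0],[0,0,0]],[[0,0,0],[0,0,0]],[[0,0,0],[0,0,0]],[[0,0,0],[0,0,0]]]'; python3 go.py .5542 .095 .023
python3 - <<'E'
from h import *
k,_=load("w5"); b=lambda p,z:(back(k,np.array(p)/1.5625,z)*1000).round(1)
print("roll",b((260,320),.053))
A,B=b((212,230),.01),b((463,233),.01); print("tray far corners",A,B)
print("scanner",[b(p,.02) for p in [(466,82),(545,100),(531,151),(452,131)]]); print("cell",b((648,92),.007),b((738,122),.007),"cell axis",b((660,93),.014),b((732,118),.014))
E
```

```text
time: 18.35
position: [0.5541, 0.0939, 0.0279]
tool_rot: [3.139, 0.125, 0.002]
ft_force: [0.1, -1.2, -0.6]
grip_width: 0.23
t 18.35 pos [554.1  93.9  27.9] closing yaw -85.4 q7 -1.88 grip 20.0 F [ 0.1 -1.2 -0.6] tilt [ 0.09 -0.  ]
 shift now tool [ 0.2 -1.1  4.9] rows 0.1
roll [547.9 168.5]
tray far corners [586.8 209.8] [598.5  60.5]
scanner [array([678.8,  70.7]), array([673.8,  27.6]), array([647.6,  30.6]), array([653.9,  75.1])]
cell [685.3 -32.6] [674.5 -87.1] cell axis [684.  -35.8] [675.1 -78.4]
```

```bash
python3 -m inch '[[[0,-1,2],[0,0,0]],[[0,0,1.5],[0,0,0]],[[0,0,1],[0,0,0]],[[0,0,0],[0,0,0]],[[0,0,0],[0,0,0]],[[0,0,0],[0,0,0]],[[0,0,0],[0,0,0]],[[0,0,0],[0,0,0]],[[0,0,0],[0,0,0]],[[0,0,0],[0,0,0]]]'; python3 go.py
```

```text
time: 19.35
position: [0.5534, 0.0949, 0.0229]
tool_rot: [3.139, 0.125, -0.0]
ft_force: [-1.5, 0.1, 5.5]
grip_width: 0.225
t 19.35 pos [553.4  94.9  22.9] closing yaw -85.4 q7 -1.88 grip 19.6 F [-1.5  0.1  5.5] tilt [-0.   -0.01]
```

```bash
python3 -m inch '[[[0,0,0],[0,0,0]],[[0,0,0],[0,0,0]],[[0,0,0],[0,0,0]],[[0,0,0],[0,0,0]],[[0,0,0],[0,0,0]],[[0,0,-5],[0,0,0]],[[0,0,-15],[0,0,0]],[[0,0,-20],[0,0,0]],[[0,0,-30],[0,0,0]],[[0,0,-40],[0,0,0]]]' 0.58; python3 -m inch '[[[0,0,-40],[0,0,0]],[[0,0,-40],[0,0,-8.5]],[[0,0,-10],[0,0,-8.5]],[[0,0,0],[0,0,-8.5]],[[0,0,0],[0,0,-8.5]],[[0,0,0],[0,0,-8.5]],[[0,0,0],[0,0,-8.5]],[[0,0,0],[0,0,-8.5]],[[0,0,0],[0,0,-8.5]],[[0,0,0],[0,0,-8.5]]]' 0.2; python3 go.py .5664 -.1172 .22 19.5
```

```text
time: 20.35
position: [0.5524, 0.0947, 0.1335]
tool_rot: [3.139, 0.126, -0.003]
ft_force: [0.4, -0.6, 0.2]
grip_width: 0.422
time: 21.35
position: [0.5535, 0.0951, 0.224]
tool_rot: [2.38, 2.049, 0.002]
ft_force: [0.2, 0.2, 0.1]
grip_width: 0.801
t 21.35 pos [553.5  95.1 224. ] closing yaw -8.5 q7 -0.46 grip 69.7 F [0.2 0.2 0.1] tilt [ 0.09 -0.01]
 shift now tool [-208.    44.3    4. ] rows 4.3
 turn about tool z -28.0 then shift [-204.4  -58.7    3.9] or other way 152.0
```

```bash
python3 -m inch '[[[0,0,0],[0,0,-7]],[[0,0,0],[0,0,-7]],[[0,0,0],[0,0,-7]],[[0,0,0],[0,0,-7]],[[-47,-11,0],[0,0,0]],[[-47,-12,0],[0,0,0]],[[-47,-12,0],[0,0,0]],[[-47,-12,0],[0,0,0]],[[-47,-12,0],[0,0,0]],[[0,0,0],[0,0,0]]]'; python3 go.py .5664 -.1172 .22 19.5
python3 - <<'E'
from h import *
k,s,im=wrist("w6"); cv2.imwrite("pics/w6b.png",cv2.resize(im[:,:,::-1],(800,600),interpolation=cv2.INTER_CUBIC))
E
```

```text
time: 22.35
position: [0.5735, -0.1567, 0.2232]
tool_rot: [1.837, 2.545, -0.006]
ft_force: [-0.7, -0.6, -1.1]
grip_width: 0.797
t 22.35 pos [ 573.5 -156.7  223.2] closing yaw 18.4 q7 0.43 grip 69.4 F [-0.7 -0.6 -1.1] tilt [ 0.01 -0.28]
 shift now tool [39.8  5.7  3. ] rows 0.8
 turn about tool z -1.1 then shift [39.7  6.5  3. ] or other way 178.9
```

View pics/w6b.png

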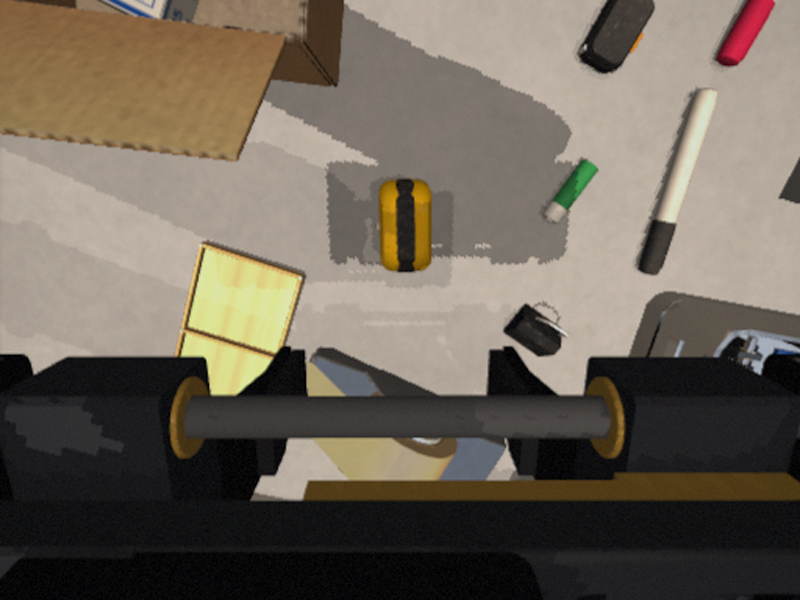

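The tape measure is centred at (405,225), with its length nearly vertical in the picture, so it is aligned across the jaws. The carton flap corner is at (238,159), well to the left.

```bash
python3 - <<'E'
from h import *
k,_=load("w6"); b=lambda p,z:(back(k,np.array(p)/1.5625,z)*1000).round(1)
print("tape",b((405.5,225),.055),b((405,180),.05),b((406,271),.05),"width",b((380,225),.045),b((432,225),.045))
print("flap corner",b((238,159),.187),"cell",b((592,163),.007),b((549,217),.007))
print("tray3 far corners",b((203,242),.01),b((304,276),.01),"part",b((181,331),.01))
E
python3 go.py .5700 -.1280 .045 19
```

```text
tape [ 566.7 -117.9] [557.1 -90.2] [ 577.7 -148.9] width [ 550.3 -124.6] [ 584.8 -113.1]
flap corner [ 492.  -101.1] cell [687.6 -34.6] [673.  -81.7]
tray3 far corners [ 422.9 -185. ] [ 505.1 -186.4] part [ 420.8 -263.5]
t 22.4 pos [ 573.9 -151.7  223.3] closing yaw 18.6 q7 0.43 grip 69.6 F [-0.3 -0.   0.1] tilt [ 0.02 -0.09]
 shift now tool [ 24.    3.9 178.3] rows 3.6
 turn about tool z -0.4 then shift [ 23.9   4.1 178.3] or other way 179.6
```

```bash
python3 -m inch '[[[10,2,0],[0,0,-0.6]],[[11,2,10],[0,0,0]],[[0,0,35],[0,0,0]],[[0,0,40],[0,0,0]],[[0,0,40],[0,0,0]],[[0,0,30],[0,0,0]],[[0,0,18],[0,0,0]],[[0,0,10],[0,0,0]],[[0,0,0],[0,0,0]],[[0,0,0],[0,0,0]]]'; python3 -m inch '[[[0,0,0],[0,0,0]],[[0,0,0],[0,0,0]],[[0,0,0],[0,0,0]],[[0,0,0],[0,0,0]],[[0,0,0],[0,0,0]],[[0,0,0],[0,0,0]],[[0,0,0],[0,0,0]],[[0,0,0],[0,0,0]],[[0,0,0],[0,0,0]],[[0,0,0],[0,0,0]]]' 1 35; python3 go.py
```

```text
time: 23.4
position: [0.572, -0.1242, 0.0405]
tool_rot: [1.806, 2.569, 0.001]
ft_force: [-0.3, -0.3, -0.2]
grip_width: 0.798
time: 24.4
position: [0.5711, -0.1258, 0.0397]
tool_rot: [1.809, 2.568, -0.001]
ft_force: [-3.1, -1.7, 5.2]
grip_width: 0.417
t 24.4 pos [ 571.1 -125.8   39.7] closing yaw 19.7 q7 0.32 grip 36.3 F [-3.1 -1.7  5.2] tilt [-0.02 -0.03]
```

```bash
python3 -m inch '[[[0,0,-10],[0,0,0]],[[0,0,-30],[0,0,0]],[[0,0,-40],[0,0,0]],[[0,0,-40],[0,0,0]],[[0,0,-40],[0,0,0]],[[0,0,-40],[0,0,8.5]],[[0,0,-5],[0,0,8.5]],[[0,0,0],[0,0,8.5]],[[0,0,0],[0,0,8.5]],[[0,0,0],[0,0,8.5]]]'; python3 -m inch '[[[0,0,0],[0,0,8.5]],[[0,0,0],[0,0,8.5]],[[0,0,0],[0,0,8.5]],[[0,0,0],[0,0,8.5]],[[0,0,0],[0,0,8.5]],[[0,0,0],[0,0,8.5]],[[0,0,0],[0,0,8.5]],[[0,0,0],[0,0,8]],[[0,0,0],[0,0,0]],[[0,0,0],[0,0,0]]]'; python3 go.py .4541 -.375 .24 -90.6
```

```text
time: 25.4
position: [0.5714, -0.1246, 0.2446]
tool_rot: [-2.621, -1.731, -0.001]
ft_force: [0.4, 0.1, -2.0]
grip_width: 0.425
time: 26.4
position: [0.5713, -0.1248, 0.2444]
tool_rot: [-3.141, 0.003, -0.0]
ft_force: [0.7, 0.0, -1.6]
grip_width: 0.421
t 26.4 pos [ 571.3 -124.8  244.4] closing yaw -90.1 q7 -1.46 grip 36.6 F [ 0.7  0.  -1.6] tilt [0.   0.02]
 shift now tool [-116.8  250.4    4.3] rows 5.5
 turn about tool z 0.5 then shift [-114.6  251.4    4.3] or other way -179.5
```

```bash
python3 -m inch '[[[-10,22,0],[0,0,0.5]],[[-20,44,0],[0,0,0]],[[-20,44,0],[0,0,0]],[[-20,44,0],[0,0,0]],[[-20,44,0],[0,0,0]],[[-15,33,0],[0,0,0]],[[-10,20,20],[0,0,0]],[[0,0,30],[0,0,0]],[[0,0,30],[0,0,0]],[[0,0,15],[0,0,0]]]'; python3 -m inch '[[[0,0,0],[0,0,0]],[[0,0,0],[0,0,0]],[[0,0,0],[0,0,0]],[[0,0,0],[0,0,0]],[[0,0,0],[0,0,0]],[[0,0,0],[0,0,0]],[[0,0,0],[0,0,0]],[[0,0,0],[0,0,0]],[[0,0,0],[0,0,0]],[[0,0,0],[0,0,0]]]' >/dev/null; python3 go.py .4541 -.375 .043 -90.6
python3 - <<'E'
from h import *
k,s,im=wrist("w7"); cv2.imwrite("pics/w7b.png",cv2.resize(im[:,:,::-1],(800,600),interpolation=cv2.INTER_CUBIC))
E
```

```text
time: 27.4
position: [0.4515, -0.3738, 0.1466]
tool_rot: [-3.139, 0.019, 0.005]
ft_force: [-0.7, 0.2, -3.1]
grip_width: 0.426
t 28.4 pos [ 452.8 -374.8  149.5] closing yaw -90.8 q7 -0.98 grip 37.0 F [ 0.8  0.2 -1.9] tilt [-0. -0.]
 shift now tool [  1.3   0.2 106.5] rows 2.1
 turn about tool z -0.2 then shift [  1.3   0.2 106.5] or other way 179.8
```

View pics/w7b.png

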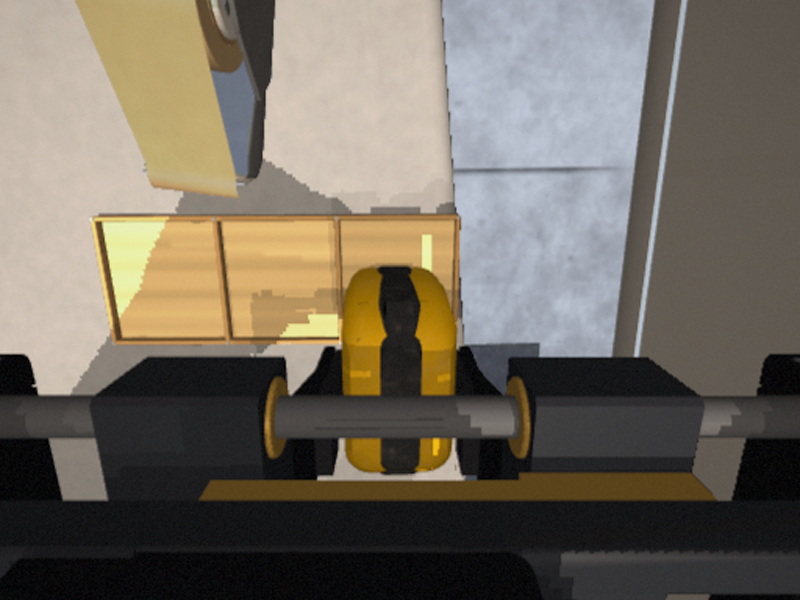

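The tape measure is held upright, from (397,268) to (400,472). Tray_three far corners are (95,217) and (460,216), its near-left corner is (116,342), and the partitions' far ends are (217,217) and (338,216).

Run:
```python
from h import *
k,_=load("w7"); b=lambda p,z:(back(k,np.array(p)/1.5625,z)*1000).round(1)
A,B,C=b((95,217),.01),b((460,216),.01),b((116,343),.01)
print(A,B,C,"len",np.linalg.norm(A-B),np.linalg.norm(A-C),"centre",(C+B)/2,"yaw",np.degrees(np.arctan2(*(A-B)[::-1])))
print("parts",b((217,217),.01),b((338,216),.01))
print("tape near end",b((400,470),.155),b((400,470),.14),"far end",b((397,268),.115),b((397,268),.13),"x sides",b((343,400),.165),b((457,400),.165))
```

```text
[ 503. -191.] [ 500.6 -414.6] [ 420.8 -189.2] len 223.6128797721634 82.2197056671939 centre [ 460.7 -301.9] yaw 89.3850420818592
parts [ 502.  -265.7] [ 501.6 -339.9]
tape near end [ 425.7 -375.9] [ 414.9 -375.9] far end [ 490.  -375.7] [ 493.1 -375.8] x sides [ 458.5 -358.4] [ 458. -394.]
```

```bash
python3 -m inch '[[[1,1,20],[0,0,0]],[[0,0,30],[0,0,0]],[[0,0,25],[0,0,0]],[[0,0,15],[0,0,0]],[[0,0,8],[0,0,0]],[[0,0,5],[0,0,0]],[[0,0,0],[0,0,0]],[[0,0,0],[0,0,0]],[[0,0,0],[0,0,0]],[[0,0,0],[0,0,0]]]'; python3 go.py
```

```text
time: 29.45
position: [0.4543, -0.3762, 0.0474]
tool_rot: [3.14, -0.023, 0.002]
ft_force: [-0.4, -0.2, -2.6]
grip_width: 0.42
t 29.45 pos [ 454.3 -376.2   47.4] closing yaw -90.8 q7 -1.0 grip 36.5 F [-0.4 -0.2 -2.6] tilt [ 0.06 -0.06]
```

```bash
python3 -m inch '[[[0,0,1.5],[0,0,0]],[[0,0,1.5],[0,0,0]],[[0,0,1],[0,0,0]],[[0,0,0],[0,0,0]],[[0,0,0],[0,0,0]],[[0,0,0],[0,0,0]],[[0,0,0],[0,0,0]],[[0,0,0],[0,0,0]],[[0,0,0],[0,0,0]],[[0,0,0],[0,0,0]]]'; python3 go.py
```

```text
time: 30.45
position: [0.4538, -0.3758, 0.0427]
tool_rot: [3.141, -0.023, -0.0]
ft_force: [-1.6, 0.9, 2.7]
grip_width: 0.426
t 30.45 pos [ 453.8 -375.8   42.7] closing yaw -90.8 q7 -1.0 grip 37.0 F [-1.6  0.9  2.7] tilt [-0. -0.]
```

```bash
python3 -m inch '[[[0,0,0],[0,0,0]],[[0,0,0],[0,0,0]],[[0,0,0],[0,0,0]],[[0,0,0],[0,0,0]],[[0,0,0],[0,0,0]],[[0,0,-10],[0,0,0]],[[0,0,-30],[0,0,0]],[[0,0,-40],[0,0,0]],[[0,0,-40],[0,0,0]],[[0,0,-40],[0,0,0]]]' 0.3; python3 -m inch '[[[0,0,-40],[0,0,-8.4]],[[0,0,-10],[0,0,-8.4]],[[0,0,0],[0,0,-8.4]],[[0,0,0],[0,0,-8.4]],[[0,0,0],[0,0,-8.4]],[[0,0,0],[0,0,-8.4]],[[0,0,0],[0,0,-8.4]],[[0,0,0],[0,0,-8.4]],[[0,0,0],[0,0,-8.4]],[[0,0,0],[0,0,-8.4]]]' 0.3; python3 go.py .6638 .0314 .22 -6.5;python3 - <<'E'
from h import *
k,_=load("w4")
for z in (0,.04,.08): print(z,[(back(k,np.array(p)/1.5625,z)*1000).round() for p in [(510,118),(800,135),(400,82),(515,52)]], [(back("top",np.array(p)*.64,z)*1000).round() for p in [(325,176),(300,168),(410,168),(230,164)]])
E
```

```text
time: 31.45
position: [0.4538, -0.3757, 0.205]
tool_rot: [3.141, -0.022, 0.001]
ft_force: [0.5, -0.1, -0.6]
grip_width: 0.702
time: 32.45
position: [0.4539, -0.3758, 0.2534]
tool_rot: [2.343, 2.092, -0.0]
ft_force: [0.4, 0.3, -0.1]
grip_width: 0.698
t 32.45 pos [ 453.9 -375.8  253.4] closing yaw -6.5 q7 0.48 grip 60.7 F [ 0.4  0.3 -0.1] tilt [ 0.03 -0.04]
 shift now tool [428.3 162.7  33.3] rows 9.2
 turn about tool z 0.0 then shift [428.4 162.5  33.3] or other way -180.0
0 [array([775., 135.]), array([780.,  -6.]), array([786., 189.]), array([804., 137.])] [array([789., 127.]), array([802., 169.]), array([805., -15.]), array([806., 287.])]
0.04 [array([770., 144.]), array([774.,  27.]), array([779., 189.]), array([794., 146.])] [array([780., 123.]), array([792., 164.]), array([795., -14.]), array([796., 277.])]
0.08 [array([765., 153.]), array([768.,  59.]), array([772., 188.]), array([784., 154.])] [array([770., 119.]), array([782., 158.]), array([785., -13.]), array([786., 266.])]
```

```bash
python3 -m inch '[[[20,8,0],[0,0,0]],[[38,14.5,0],[0,0,0]],[[38,14.5,0],[0,0,0]],[[38,14.5,0],[0,0,0]],[[38,14.5,0],[0,0,0]],[[38,14.5,0],[0,0,0]],[[38,14.5,0],[0,0,0]],[[38,14.5,0],[0,0,0]],[[38,14.5,0],[0,0,0]],[[38,14.5,0],[0,0,0]]]'; python3 -m inch '[[[38,14.5,0],[0,0,0]],[[28,9.5,15],[0,0,0]],[[0,0,40],[0,0,0]],[[0,0,40],[0,0,0]],[[0,0,30],[0,0,0]],[[0,0,10],[0,0,0]],[[0,0,0],[0,0,0]],[[0,0,0],[0,0,0]],[[0,0,0],[0,0,0]],[[0,0,0],[0,0,0]]]'; python3 go.py .6638 .0514 .028 -6.5
python3 - <<'E'
from h import *
k,s,im=wrist("w8"); cv2.imwrite("pics/w8b.png",cv2.resize(im[:,:,::-1],(800,600),interpolation=cv2.INTER_CUBIC))
E
```

```text
time: 33.45
position: [0.635, -0.0315, 0.2535]
tool_rot: [2.349, 2.084, 0.001]
ft_force: [-0.6, 0.1, -0.4]
grip_width: 0.701
time: 34.45
position: [0.6671, 0.0299, 0.1196]
tool_rot: [2.348, 2.084, 0.004]
ft_force: [-0.1, 0.7, -0.5]
grip_width: 0.701
t 34.45 pos [667.1  29.9 119.6] closing yaw -6.8 q7 -0.39 grip 61.0 F [-0.1  0.7 -0.5] tilt [ 0.18 -0.01]
 shift now tool [20.9 -6.2 91.6] rows 1.9
 turn about tool z -0.3 then shift [20.9 -6.  91.6] or other way 179.7
```

View pics/w8b.png

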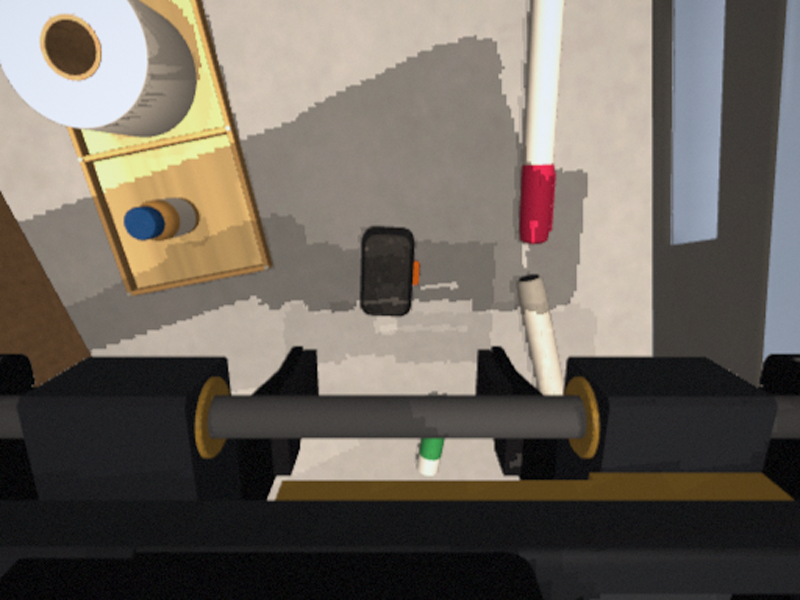

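The scanner is at (388,270), its length lined up vertically. The vial stands in tray_two with its cap at (145,221), and the roll is in the other compartment.

```bash
python3 - <<'E'
from h import *
k,_=load("w8"); b=lambda p,z:(back(k,np.array(p)/1.5625,z)*1000).round(1)
print("scanner",b((361,270),.012),b((414,270),.012),b((388,228),.018),b((388,316),.01),"c",b((388,268),.02))
print("vial cap",b((145,221),.049),"drawer panel",b((718,240),.06), b((672,243),.06))
print("roll",b((70,47),.053))
E
python3 go.py .6638 .0514 .028 -6.5
```

```text
scanner [650.2  53.3] [679.7  49.8] [668.3  75.4] [661.8  24.1] c [665.7  54.2]
vial cap [557.5  95.5] drawer panel [815.4  57.3] [795.   58.3]
roll [547.8 168.8]
t 34.5 pos [666.9  29.9 119.2] closing yaw -6.8 q7 -0.39 grip 61.2 F [ 0.   0.5 -0.5] tilt [ 0.14 -0.01]
 shift now tool [21.  -5.9 91.2] rows 1.9
 turn about tool z -0.3 then shift [21.  -5.7 91.2] or other way 179.7
```

```bash
python3 -m inch '[[[10,-3,10],[0,0,0]],[[10.5,-2.2,20],[0,0,0]],[[0,0,25],[0,0,0]],[[0,0,20],[0,0,0]],[[0,0,10],[0,0,0]],[[0,0,6],[0,0,0]],[[0,0,0],[0,0,0]],[[0,0,0],[0,0,0]],[[0,0,0],[0,0,0]],[[0,0,0],[0,0,0]]]'; python3 go.py .6645 .051 .028 -6.5;  python3 -m inch '[[[0,0,0],[0,0,0]],[[0,0,0],[0,0,0]],[[0,0,0],[0,0,0]],[[0,0,0],[0,0,0]],[[0,0,0],[0,0,0]],[[0,0,0],[0,0,0]],[[0,0,0],[0,0,0]],[[0,0,0],[0,0,0]],[[0,0,0],[0,0,0]],[[0,0,0],[0,0,0]]]' 1 20; python3 go.py
```

```text
time: 35.5
position: [0.664, 0.0508, 0.0275]
tool_rot: [2.349, 2.084, 0.002]
ft_force: [-0.3, 0.6, 0.8]
grip_width: 0.7
t 35.5 pos [664.   50.8  27.5] closing yaw -6.8 q7 -0.46 grip 60.9 F [-0.3  0.6  0.8] tilt [ 0.09 -0.01]
 shift now tool [ 0.3  0.5 -0.5] rows 0.0
 turn about tool z -0.3 then shift [ 0.3  0.5 -0.5] or other way 179.7
time: 36.5
position: [0.6633, 0.0509, 0.0265]
tool_rot: [2.35, 2.085, 0.0]
ft_force: [0.0, -0.1, -0.2]
grip_width: 0.327
t 36.5 pos [663.3  50.9  26.5] closing yaw -6.8 q7 -0.46 grip 28.4 F [ 0.  -0.1 -0.2] tilt [ 0. -0.]
```

```bash
python3 -m inch '[[[0,0,-10],[0,0,0]],[[0,0,-30],[0,0,0]],[[0,0,-40],[0,0,8.4]],[[0,0,-40],[0,0,8.4]],[[0,0,-40],[0,0,8.4]],[[0,0,-40],[0,0,8.4]],[[0,0,-20],[0,0,8.4]],[[0,0,0],[0,0,8.4]],[[0,0,0],[0,0,8.4]],[[0,0,0],[0,0,8.4]]]'; python3 -m inch '[[[0,0,0],[0,0,8.4]],[[0,0,0],[0,0,8.2]],[[-10,18,0],[0,0,0]],[[-24,42,0],[0,0,0]],[[-24,42,0],[0,0,0]],[[-24,42,0],[0,0,0]],[[-24,42,0],[0,0,0]],[[-24,42,0],[0,0,0]],[[0,0,0],[0,0,0]],[[0,0,0],[0,0,0]]]';python3 go.py .4612 -.3013 .11 -90.6
```

```text
time: 37.5
position: [0.6631, 0.0511, 0.2476]
tool_rot: [3.112, 0.428, 0.001]
ft_force: [-0.2, 0.2, -0.6]
grip_width: 0.327
time: 38.5
position: [0.5302, -0.1769, 0.2474]
tool_rot: [3.141, -0.022, 0.001]
ft_force: [0.0, 0.7, -0.1]
grip_width: 0.324
t 38.5 pos [ 530.2 -176.9  247.4] closing yaw -90.8 q7 -1.33 grip 28.2 F [ 0.   0.7 -0.1] tilt [ 0.05 -0.01]
 shift now tool [-67.4 125.3 137.3] rows 4.0
 turn about tool z -0.2 then shift [-67.8 125.1 137.3] or other way 179.8
```

```bash
python3 -m inch '[[[-17,31,0],[0,0,0]],[[-17,31,0],[0,0,0]],[[-17,31,0],[0,0,0]],[[-17,32,10],[0,0,0]],[[0,0,35],[0,0,0]],[[0,0,40],[0,0,0]],[[0,0,25],[0,0,0]],[[0,0,10],[0,0,0]],[[0,0,0],[0,0,0]],[[0,0,0],[0,0,0]]]'; python3 go.py .4612 -.3013 .0305 -90.6
python3 - <<'E'
from h import *
k,s,im=wrist("w9"); cv2.imwrite("pics/w9b.png",cv2.resize(im[:,:,::-1],(800,600),interpolation=cv2.INTER_CUBIC))
E
```

```text
time: 39.5
position: [0.463, -0.2997, 0.128]
tool_rot: [3.141, -0.015, 0.003]
ft_force: [1.5, -0.3, 0.2]
grip_width: 0.33
t 39.5 pos [ 463.  -299.7  128. ] closing yaw -90.5 q7 -1.07 grip 28.7 F [ 1.5 -0.3  0.2] tilt [ 0.12 -0.05]
 shift now tool [-2.   1.5 97.5] rows 2.0
 turn about tool z 0.1 then shift [-2.   1.5 97.5] or other way -179.9
```

View pics/w9b.png

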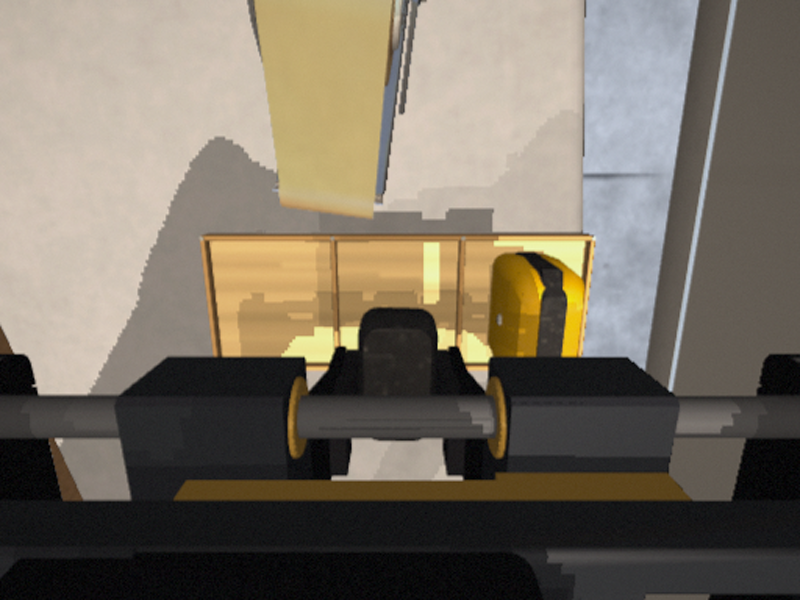

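The scanner is held at (397,375) over the middle compartment. The tape measure stands in the right one, with its stripe near (552,300). Partition far ends: (335,236), (461,236).

Run:
```python
from h import *
k,_=load("w9"); b=lambda p,z:(back(k,np.array(p)/1.5625,z)*1000).round(1)
print("parts",b((335,236),.01),b((461,236),.01),"ends",b((205,236),.01),b((593,237),.01))
print("tape stripe",b((553,320),.064),b((553,340),.064),"sides",b((491,330),.005),b((491,330),.02),b((584,330),.05))
zt=.128-.0265
print("scanner top near/far",b((397,437),zt+.018),b((397,310),zt+.004),"sides",b((362,375),zt+.015),b((434,375),zt+.015))
```

```text
parts [ 502.4 -265.2] [ 501.8 -337.4] ends [ 503.1 -190.8] [ 500.5 -413.1]
tape stripe [ 468.3 -375. ] [ 458.1 -375.9] sides [ 443.  -358.3] [ 448.2 -355. ] [ 458.2 -396.4]
scanner top near/far [ 440.3 -300. ] [ 486.3 -300.4] sides [ 464.6 -287.2] [ 464.3 -313.9]
```

```bash
python3 -m inch '[[[-2,1,20],[0,0,0]],[[0,0,30],[0,0,0]],[[0,0,20],[0,0,0]],[[0,0,12],[0,0,0]],[[0,0,8],[0,0,0]],[[0,0,4],[0,0,0]],[[0,0,0],[0,0,0]],[[0,0,0],[0,0,0]],[[0,0,0],[0,0,0]],[[0,0,0],[0,0,0]]]'; python3 go.py
```

```text
time: 40.55
position: [0.4598, -0.3012, 0.0332]
tool_rot: [3.141, -0.017, 0.001]
ft_force: [0.6, -0.7, -1.1]
grip_width: 0.325
t 40.55 pos [ 459.8 -301.2   33.2] closing yaw -90.6 q7 -1.08 grip 28.3 F [ 0.6 -0.7 -1.1] tilt [ 0.05 -0.04]
```

```bash
python3 -m inch '[[[0,0,1.5],[0,0,0]],[[0,0,1],[0,0,0]],[[0,0,0.5],[0,0,0]],[[0,0,0],[0,0,0]],[[0,0,0],[0,0,0]],[[0,0,0],[0,0,0]],[[0,0,0],[0,0,0]],[[0,0,0],[0,0,0]],[[0,0,0],[0,0,0]],[[0,0,0],[0,0,0]]]'; python3 -m inch '[[[0,0,0],[0,0,0]],[[0,0,0],[0,0,0]],[[0,0,0],[0,0,0]],[[0,0,0],[0,0,0]],[[0,0,0],[0,0,0]],[[0,0,-10],[0,0,0]],[[0,0,-30],[0,0,0]],[[0,0,-40],[0,0,0]],[[0,0,-40],[0,0,0]],[[0,0,-40],[0,0,0]]]' 0.56;  python3 go.py .681 -.0585 .24 -15.5
```

```text
time: 41.55
position: [0.4595, -0.301, 0.0296]
tool_rot: [3.141, -0.017, 0.0]
ft_force: [-0.3, 0.2, -0.4]
grip_width: 0.322
time: 42.55
position: [0.4593, -0.3009, 0.192]
tool_rot: [3.141, -0.017, 0.001]
ft_force: [0.3, -0.9, 0.0]
grip_width: 0.44
t 42.55 pos [ 459.3 -300.9  192. ] closing yaw -90.6 q7 -1.06 grip 38.3 F [ 0.3 -0.9  0. ] tilt [ 0.04 -0.03]
 shift now tool [ 219.1 -244.8  -48. ] rows 6.6
 turn about tool z -75.1 then shift [292.8 148.9 -47.7] or other way 104.9
```

Run:
```python
from h import *
k,_=load("w6"); k2,_=load("w2"); 
for z in (0,.04,.08,.12):
  print(z,"w6",[(back(k,np.array(p)/1.5625,z)*1000).round() for p in [(634,350),(652,294),(672,291)]],"w2",[(back(k2,np.array(p)/1.5625,z)*1000).round() for p in [(634,52),(640,66),(652,0)]],"top",[(back("top",np.array(p)*.64,z)*1000).round() for p in [(475,183),(470,150)]])
im=np.load("pics/top0.npy"); 
a=cv2.resize(im[90:175,240:390,::-1],None,fx=4,fy=4,interpolation=cv2.INTER_CUBIC)
_,z=load("w2"); c=cv2.resize(z["img"][0:100,330:512,::-1],(600,330),interpolation=cv2.INTER_CUBIC)
cv2.imwrite("pics/p.png",np.vstack([a[:270],c]))
```

```text
0 w6 [array([ 790., -162.]), array([ 782., -113.]), array([ 796., -105.])] w2 [array([ 788., -111.]), array([ 779., -122.]), array([ 834., -109.])] top [array([ 782., -124.]), array([ 838., -115.])]
0.04 w6 [array([ 764., -154.]), array([ 757., -110.]), array([ 770., -103.])] w2 [array([774., -96.]), array([ 765., -106.]), array([816., -94.])] top [array([ 773., -119.]), array([ 826., -110.])]
0.08 w6 [array([ 738., -146.]), array([ 731., -107.]), array([ 743., -101.])] w2 [array([760., -81.]), array([752., -90.]), array([798., -79.])] top [array([ 764., -114.]), array([ 815., -105.])]
0.12 w6 [array([ 712., -138.]), array([ 706., -104.]), array([716., -99.])] w2 [array([746., -66.]), array([739., -74.]), array([781., -64.])] top [array([ 755., -109.]), array([ 804., -101.])]
```

View pics/p.png

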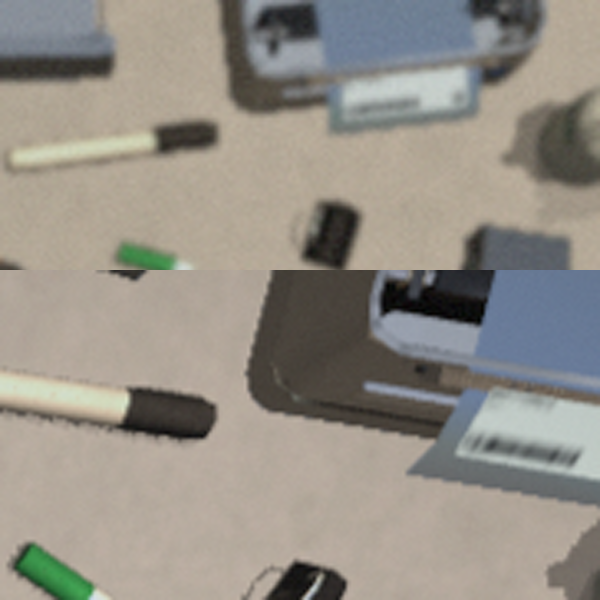

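The printer's base corner is at about (0.782, -0.118) on the table and its walls lean in above that, so the gripper body clears it. I have viewed 12 pictures so far.

```bash
python3 -m inch '[[[0,0,-30],[0,0,-8.4]],[[0,0,-18],[0,0,-8.4]],[[0,0,0],[0,0,-8.4]],[[0,0,0],[0,0,-8.4]],[[0,0,0],[0,0,-8.4]],[[0,0,0],[0,0,-8.4]],[[0,0,0],[0,0,-8.4]],[[0,0,0],[0,0,-8.4]],[[0,0,0],[0,0,-8.2]],[[20,10,0],[0,0,0]]]' 0.45; python3 -m inch '[[[38,20,0],[0,0,0]],[[38,20,0],[0,0,0]],[[38,20,0],[0,0,0]],[[38,20,0],[0,0,0]],[[38,20,0],[0,0,0]],[[38,20,0],[0,0,0]],[[22,18,20],[0,0,0]],[[0,0,40],[0,0,0]],[[0,0,40],[0,0,0]],[[0,0,20],[0,0,0]]]'; python3 -m inch '[[[0,0,0],[0,0,0]],[[0,0,0],[0,0,0]],[[0,0,0],[0,0,0]],[[0,0,0],[0,0,0]],[[0,0,0],[0,0,0]],[[0,0,0],[0,0,0]],[[0,0,0],[0,0,0]],[[0,0,0],[0,0,0]],[[0,0,0],[0,0,0]],[[0,0,0],[0,0,0]]]' >/dev/null; python3 go.py .681 -.059 .02 -15
python3 - <<'E'
from h import *
k,s,im=wrist("w10"); cv2.imwrite("pics/w10b.png",cv2.resize(im[:,:,::-1],(800,600),interpolation=cv2.INTER_CUBIC))
E
```

```text
time: 43.55
position: [0.4724, -0.2873, 0.2384]
tool_rot: [2.497, 1.904, -0.003]
ft_force: [1.0, 0.1, 0.2]
grip_width: 0.55
time: 44.55
position: [0.6711, -0.079, 0.1139]
tool_rot: [-2.493, -1.906, 0.006]
ft_force: [-0.5, -0.3, -0.1]
grip_width: 0.55
t 45.55 pos [673.1 -79.3 117.4] closing yaw -15.2 q7 -0.3 grip 48.2 F [ 0.2  0.6 -0.3] tilt [-0.01 -0.  ]
 shift now tool [21.7  2.3 97.4] rows 2.0
 turn about tool z -0.2 then shift [21.7  2.4 97.4] or other way 179.8
```

View pics/w10b.png

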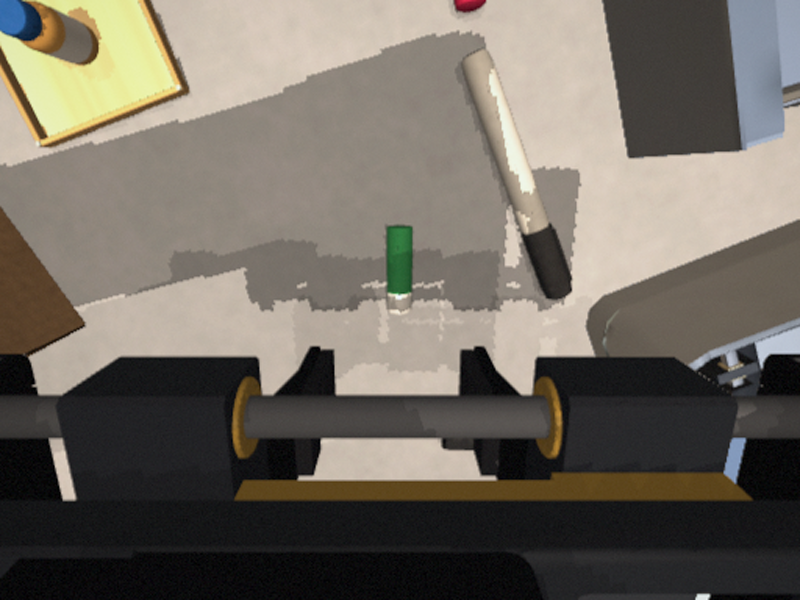

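The battery runs from (399,227) to (400,313), lined up and centred between the jaws. I'll check its position, then descend.

```bash
python3 - <<'E'
from h import *
k,_=load("w10"); b=lambda p,z:(back(k,np.array(p)/1.5625,z)*1000).round(1)
print("cell",b((399,227),.009),b((400,313),.006), "sides",b((386,265),.007),b((412,265),.007), "drawer corner",b((629,156),.0),b((741,150),.08))
E
python3 -m inch '[[[10,1.5,10],[0,0,0]],[[11,0,20],[0,0,0]],[[0,0,30],[0,0,0]],[[0,0,20],[0,0,0]],[[0,0,10],[0,0,0]],[[0,0,5],[0,0,0]],[[0,0,0],[0,0,0]],[[0,0,0],[0,0,0]],[[0,0,0],[0,0,0]],[[0,0,0],[0,0,0]]]'; python3 go.py .681 -.059 .02 -15
```

```text
cell [686.3 -36.2] [673.7 -84.9] sides [673.5 -55.1] [687.7 -59. ] drawer corner [817.2 -32.9] [820.3 -34.4]
time: 46.6
position: [0.6808, -0.0596, 0.0236]
tool_rot: [2.495, 1.907, 0.002]
ft_force: [0.6, -0.3, -0.0]
grip_width: 0.551
t 46.6 pos [680.8 -59.6  23.6] closing yaw -15.2 q7 -0.35 grip 47.9 F [ 0.6 -0.3 -0. ] tilt [ 0.1  -0.02]
 shift now tool [0.6 0.  3.6] rows 0.1
 turn about tool z -0.2 then shift [0.6 0.  3.6] or other way 179.8
```

```bash
python3 -m inch '[[[0,0,1.5],[0,0,0]],[[0,0,1],[0,0,0]],[[0,0,0],[0,0,0]],[[0,0,0],[0,0,0]],[[0,0,0],[0,0,0]],[[0,0,0],[0,0,0]],[[0,0,0],[0,0,0]],[[0,0,0],[0,0,0]],[[0,0,0],[0,0,0]],[[0,0,0],[0,0,0]]]' 1 20; python3 -m inch '[[[0,0,0],[0,0,0]],[[0,0,0],[0,0,0]],[[0,0,0],[0,0,0]],[[0,0,0],[0,0,0]],[[0,0,0],[0,0,0]],[[0,0,0],[0,0,0]],[[0,0,-10],[0,0,0]],[[0,0,-30],[0,0,0]],[[0,0,-40],[0,0,0]],[[0,0,-40],[0,0,8.4]]]'; python3 -m inch '[[[0,0,-40],[0,0,8.4]],[[0,0,-40],[0,0,8.4]],[[0,0,-20],[0,0,8.4]],[[0,0,0],[0,0,8.4]],[[0,0,0],[0,0,8.4]],[[0,0,0],[0,0,8.4]],[[0,0,0],[0,0,8.4]],[[0,0,0],[0,0,8.2]],[[0,0,0],[0,0,0]],[[0,0,0],[0,0,0]]]'; python3 go.py .462 -.2263 .11 -90.6
```

```text
time: 47.6
position: [0.6801, -0.0595, 0.02]
tool_rot: [2.496, 1.907, -0.0]
ft_force: [-0.1, 0.2, 0.0]
grip_width: 0.163
time: 48.6
position: [0.6797, -0.0594, 0.1416]
tool_rot: [-2.631, -1.716, 0.0]
ft_force: [0.7, 0.3, 0.2]
grip_width: 0.164
time: 49.6
position: [0.6802, -0.0592, 0.2406]
tool_rot: [3.142, -0.011, 0.001]
ft_force: [-0.3, 0.4, -0.3]
grip_width: 0.162
t 49.6 pos [680.2 -59.2 240.6] closing yaw -90.4 q7 -1.57 grip 14.1 F [-0.3  0.4 -0.3] tilt [ 0.03 -0.  ]
 shift now tool [-217.   168.7  130.5] rows 6.1
 turn about tool z 0.2 then shift [-216.5  169.4  130.5] or other way -179.8
```

```bash
python3 -m inch '[[[-15,12,0],[0,0,0.2]],[[-36,28,0],[0,0,0]],[[-36,28,0],[0,0,0]],[[-36,28,0],[0,0,0]],[[-36,28,0],[0,0,0]],[[-36,28,0],[0,0,0]],[[-22,17.5,0],[0,0,0]],[[0,0,30],[0,0,0]],[[0,0,40],[0,0,0]],[[0,0,40],[0,0,0]]]'; python3 -m inch '[[[0,0,20],[0,0,0]],[[0,0,0],[0,0,0]],[[0,0,0],[0,0,0]],[[0,0,0],[0,0,0]],[[0,0,0],[0,0,0]],[[0,0,0],[0,0,0]],[[0,0,0],[0,0,0]],[[0,0,0],[0,0,0]],[[0,0,0],[0,0,0]],[[0,0,0],[0,0,0]]]'; python3 go.py .462 -.2263 .023 -90.6
python3 - <<'E'
from h import *
k,s,im=wrist("w11"); cv2.imwrite("pics/w11b.png",cv2.resize(im[:,:,::-1],(800,600),interpolation=cv2.INTER_CUBIC))
E
```

```text
time: 50.6
position: [0.4612, -0.2263, 0.1301]
tool_rot: [3.14, -0.019, 0.005]
ft_force: [0.6, -0.1, -1.1]
grip_width: 0.16
time: 51.6
position: [0.4607, -0.2258, 0.11]
tool_rot: [3.141, -0.022, -0.0]
ft_force: [0.2, 0.0, 0.7]
grip_width: 0.164
t 51.6 pos [ 460.7 -225.8  110. ] closing yaw -90.8 q7 -1.18 grip 14.2 F [0.2 0.  0.7] tilt [-0. -0.]
 shift now tool [ 1.3  0.4 87. ] rows 1.7
 turn about tool z -0.2 then shift [ 1.3  0.4 87. ] or other way 179.8
```

View pics/w11b.png

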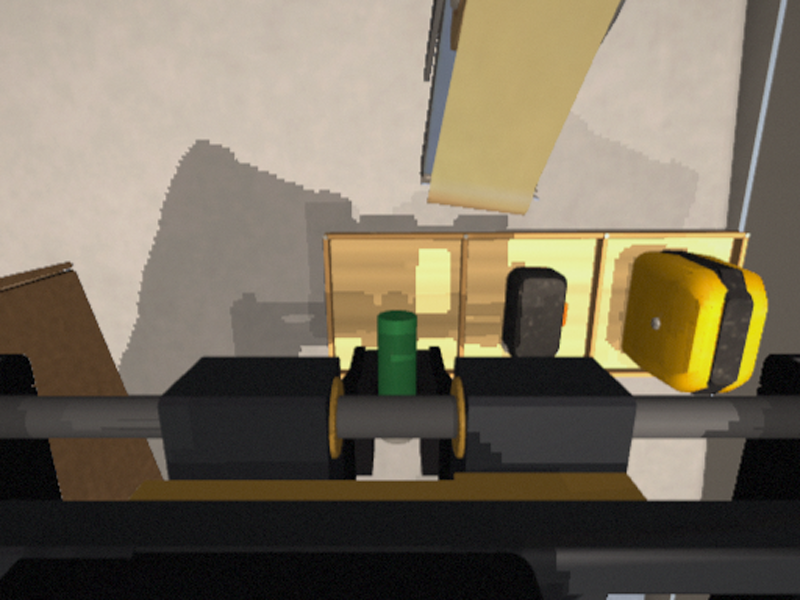

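The scanner (535,312) and the tape measure sit in their compartments. The battery is held at x = 397, over the left compartment between (325,235) and (463,235).

```bash
python3 - <<'E'
from h import *
k,_=load("w11"); b=lambda p,z:(back(k,np.array(p)/1.5625,z)*1000).round(1)
print("left edge,part,part2,right",b((325,235),.01),b((463,235),.01),b((602,235),.01),b((747,235),.01))
print("scanner",b((538,310),.024),"near/far",b((537,357),.015),b((537,268),.02),"cell far end",b((397,314),.097+.003), "near",b((397,440),.1))
E
python3 -m inch '[[[1,0.5,20],[0,0,0]],[[0,0,25],[0,0,0]],[[0,0,20],[0,0,0]],[[0,0,10],[0,0,0]],[[0,0,5],[0,0,0]],[[0,0,3],[0,0,0]],[[0,0,0],[0,0,0]],[[0,0,0],[0,0,0]],[[0,0,0],[0,0,0]],[[0,0,0],[0,0,0]]]'; python3 go.py
```

```text
left edge,part,part2,right [ 503.1 -188.5] [ 502.1 -262.1] [ 501.  -336.2] [ 500.  -413.5]
scanner [ 464.  -300.5] near/far [ 433.6 -304.7] [ 485.7 -299.7] cell far end [ 486.3 -226.6] near [ 435.8 -225.9]
time: 52.65
position: [0.4621, -0.2266, 0.0276]
tool_rot: [3.141, -0.023, 0.001]
ft_force: [0.3, 0.1, -0.8]
grip_width: 0.16
t 52.65 pos [ 462.1 -226.6   27.6] closing yaw -90.8 q7 -1.19 grip 13.9 F [ 0.3  0.1 -0.8] tilt [ 0.05 -0.03]
```

```bash
python3 -m inch '[[[0,0,2],[0,0,0]],[[0,0,1.2],[0,0,0]],[[0,0,0.7],[0,0,0]],[[0,0,0],[0,0,0]],[[0,0,0],[0,0,0]],[[0,0,0],[0,0,0]],[[0,0,0],[0,0,0]],[[0,0,0],[0,0,0]],[[0,0,0],[0,0,0]],[[0,0,0],[0,0,0]]]'; python3 -m inch '[[[0,0,0],[0,0,0]],[[0,0,0],[0,0,0]],[[0,0,0],[0,0,0]],[[0,0,0],[0,0,0]],[[0,0,0],[0,0,0]],[[0,0,-10],[0,0,0]],[[0,0,-30],[0,0,0]],[[0,0,-40],[0,0,0]],[[0,0,-40],[0,0,0]],[[0,0,-40],[0,0,0]]]' 0.62; python3 -m inch '[[[0,0,-40],[0,0,0]],[[0,0,-40],[0,0,0]],[[0,0,-10],[0,0,0]],[[-30,20,0],[0,0,0]],[[-35,40,0],[0,0,0]],[[-35,40,0],[0,0,0]],[[-20,40,0],[0,0,0]],[[-20,40,0],[0,0,0]],[[-20,40,0],[0,0,0]],[[-20,40,0],[0,0,0]]]'
python3 - <<'E'
from h import *
d=optics.get_image("top"); np.save("pics/top1.npy",d["image"])
cv2.imwrite("pics/top1.png",cv2.resize(d["image"][125:275,100:425,::-1],(800,369),interpolation=cv2.INTER_CUBIC)); print(ctrl.get_state()["position"])
E
```

```text
time: 53.65
position: [0.4618, -0.2264, 0.0231]
tool_rot: [3.141, -0.022, -0.0]
ft_force: [-0.5, 0.7, -0.1]
grip_width: 0.162
time: 54.65
position: [0.4616, -0.2263, 0.1856]
tool_rot: [3.141, -0.023, 0.001]
ft_force: [1.2, -0.8, -0.1]
grip_width: 0.376
time: 55.65
position: [0.281, -0.4802, 0.2732]
tool_rot: [-3.141, 0.022, -0.0]
ft_force: [1.4, -0.1, 0.3]
grip_width: 0.381
[ 0.27459795 -0.48715472  0.27289317]
```

View pics/top1.png

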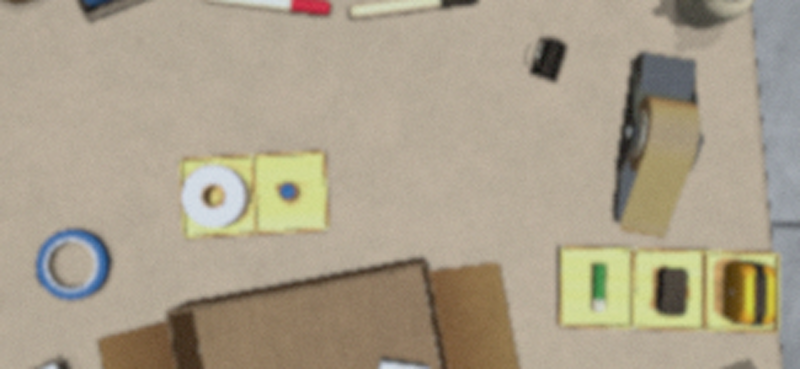

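All five items are in their compartments. In this crop, the roll is at (214,196), vial (288,190), battery (599,287), scanner (672,292) and tape measure (745,292). The clip and the blue tape have not moved. I'm handing in.

```bash
python3 -c "
from bench import close_job
print(close_job())"
```

```text
the job is handed in; nothing more can be done
None
```

I made up both kits and handed the job in after about 56 s of robot time, with the arm clear of everything.

- **Two-compartment tray:** the label roll is in the left compartment and the vial in the right one. The vial stayed upright throughout.
- **Three-compartment tray:** the battery, scanner and tape measure sit left to right, each the same way up as I found it.

**Last checks:**
- **Top view:** the final picture shows one item in each compartment, with the blue tape and the clip where they were.
- **Centring:** close-up measurements put the items within about 1–4 mm of their compartment centres. The largest gap was the vial cap, which read about 3.5 mm off in one oblique view, although the gripper let it go within 1 mm of the centre.
- **Tray position:** my readings of the three-compartment tray's centre differed by about 2–3 mm between views, so I used an average.
- **Forces:** the wrist force readings I took never went above about 7 N.

I viewed 15 pictures, one over the budget.

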